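# Clamp test bars in the cantilever rig and lower the rest

## Task

Set up the droop test: feed every test bar lying on the mat into a station of its own in the blue clamp rig until its end meets the depth stop, and swing that station's red-balled lever fully over to clamp it. Only when all bars are clamped, crack the black release valve about an eighth of a turn anticlockwise (never as much as a quarter turn) so that the yellow rest sinks slowly all the way down and leaves the bars sticking out level on their own, then turn the valve fully shut again. Do not shift or knock over the bottles and jars standing around.

Things in the scene. Friction and masses are not known exactly. Their poses are not given: they have to be found in the camera images.
- rig: fixed clamp rig on an aluminium plate (285 x 190 x 12 mm). Origin on the bench under the middle station; +y is the feed direction, +x runs across the 3 stations (60 mm apart) to the red jack. Blue block: x -90 to 90 mm, mouth face y = 30, to y = 100, 99 mm high. Jack and bracket: x 112 to 163, y -35 to 7 mm, 110 mm high; red valve block (50 x 56, 90 mm high) at x 142, y 62 mm.
- home1 (a point): where the middle of a bar lies when it is home in station 1 (rig x = -60 mm, y = 0): 80 mm above the bench, axes as the rig's. Each bore runs along rig y, is 25 mm wide and 22 mm high (floor 71 mm, roof 93 mm above the bench) and 55 mm deep, from the mouth at y = 30 mm to the stop at y = 85 mm; steel flares reach 11 mm out from the mouth.
- home2 (a point): where the middle of a bar lies when it is home in station 2 (rig x = 0 mm, y = 0): 80 mm above the bench, axes as the rig's. Feed a bar along +y, a flat down, its axis 80.5 to 82 mm above the bench. A bar that is home ends at y = -85 mm; grip it between y = -70 and -30 mm, clear of the yellow rest.
- home3 (a point): where the middle of a bar lies when it is home in station 3 (rig x = 60 mm, y = 0): 80 mm above the bench, axes as the rig's. Open the gripper only part way here: neighbouring bars are 39 mm apart.
- lever1 (a joint): lever of station 1 in rad: 0 open (leaning 0.7 rad towards rig +y), 1.2 fully closed (leaning 0.5 rad towards rig -y, the mouth side). Starts at 0 to 0.2; stays where left, moves with about 2 N at its ball. Pivots about rig x, at rig y = 65 mm, 106.5 mm above the bench over the bore. Its cam narrows the bore from 0.3 on and presses the bar down and inwards over the last third.
- lever2 (a joint): lever of station 2 in rad: 0 open (leaning 0.7 rad towards rig +y), 1.2 fully closed (leaning 0.5 rad towards rig -y, the mouth side). Starts at 0 to 0.2; stays where left, moves with about 2 N at its ball. Pivots about rig x, at rig y = 65 mm, 106.5 mm above the bench over the bore. Its cam narrows the bore from 0.3 on and presses the bar down and inwards over the last third.
- lever3 (a joint): lever of station 3 in rad: 0 open (leaning 0.7 rad towards rig +y), 1.2 fully closed (leaning 0.5 rad towards rig -y, the mouth side). Starts at 0 to 0.2; stays where left, moves with about 2 N at its ball. Pivots about rig x, at rig y = 65 mm, 106.5 mm above the bench over the bore. Its cam narrows the bore from 0.3 on and presses the bar down and inwards over the last third.
- lever1_tip (a point): centre of the red ball (19 mm) at the end of lever 1, 70 mm from the pivot; the lever is a 10 mm thick steel rod, to be pushed or pulled sideways
- lever2_tip (a point): centre of the red ball (19 mm) at the end of lever 2, 70 mm from the pivot; the lever is a 10 mm thick steel rod, to be pushed or pulled sideways
- lever3_tip (a point): centre of the red ball (19 mm) at the end of lever 3, 70 mm from the pivot; the lever is a 10 mm thick steel rod, to be pushed or pulled sideways
- rest (a joint): how far the yellow rest has sunk, in m: 0 raised, 0.04 fully down. The rest is a bar across under all three stations (rig y -24 to -4 mm); raised, its top is 71 mm above the bench, level with the underside of a bar that is home. It sinks by itself at about 8 mm/s once the valve is open; the robot cannot raise it.
- valve (a joint): release valve in rad: 0 shut, growing anticlockwise from above, up to 3.0 (an eighth of a turn is 0.79). Holds the rest up to about 0.4, lets it sink from about 0.6 on. Needs about 0.1 N m; stays where left. Starts at 0 to 0.05. Shutting it does not lift a rest that is down.
- valve_grip (a point): middle of the valve's black bar handle, on its upright turning axis, 120 mm above the bench. The handle is 56 mm long (along rig x when shut), 14 mm wide, 26 mm high (107 to 133 mm above the bench), with a white dab at its +x end.
- bar1: hexagonal resin test bar, amber, 18 mm across flats (20.8 mm across corners), 170 mm long, about 0.1 kg, both ends alike. Origin at its middle (on its axis), y axis along its length. It lies on the mat at the start with a flat down, its origin 9 mm above the bench. May be absent.
- bar2: hexagonal resin test bar, ivory white, 18 mm across flats (20.8 mm across corners), 170 mm long, about 0.1 kg, both ends alike. Origin at its middle (on its axis), y axis along its length. It lies on the mat at the start with a flat down, its origin 9 mm above the bench. May be absent.
- bar3: hexagonal resin test bar, rose, 18 mm across flats (20.8 mm across corners), 170 mm long, about 0.1 kg, both ends alike. Origin at its middle (on its axis), y axis along its length. It lies on the mat at the start with a flat down, its origin 9 mm above the bench. May be absent.
- mat: thin grey-blue mat, 260 x 240 mm, flat on the bench (its thickness does not matter), where the bars lie side by side; origin at its middle
- amber_bottle: bystander: amber bottle, 56 mm across, 110 mm tall, origin at its foot
- frosted_bottle: bystander: pale bottle with black cap, 52 mm across, 100 mm tall, origin at its foot
- white_bottle: bystander: white bottle, 54 mm across, 120 mm tall, origin at its foot
- jar_a: bystander: small whitish jar with a pale metal lid, 48 mm across, 45 mm tall, origin at its foot
- jar_b: bystander: small whitish jar like the other
Mind the look-alikes: they are no part of the job. What is shaped like the bar1 but green is not meant.

How it is judged:
On the way, in this order (a step that is already met when the one before it is completed fails the run):
1. every bar is home in a station of its own and that station's lever is closed (((x of bar1 in the frame of home1 between -0.005 and 0.005 m and y of bar1 in the frame of home1 between -0.004 and 0.004 m and z of bar1 in the frame of home1 between -0.006 and 0.006 m and angle between the y axis of bar1 and the y axis of rig, either way round below 0.06 rad and value of joint lever1 above 1.05 rad) or (x of bar1 in the frame of home2 between -0.005 and 0.005 m and y of bar1 in the frame of home2 between -0.004 and 0.004 m and z of bar1 in the frame of home2 between -0.006 and 0.006 m and angle between the y axis of bar1 and the y axis of rig, either way round below 0.06 rad and value of joint lever2 above 1.05 rad) or (x of bar1 in the frame of home3 between -0.005 and 0.005 m and y of bar1 in the frame of home3 between -0.004 and 0.004 m and z of bar1 in the frame of home3 between -0.006 and 0.006 m and angle between the y axis of bar1 and the y axis of rig, either way round below 0.06 rad and value of joint lever3 above 1.05 rad)) and ((x of bar2 in the frame of home1 between -0.005 and 0.005 m and y of bar2 in the frame of home1 between -0.004 and 0.004 m and z of bar2 in the frame of home1 between -0.006 and 0.006 m and angle between the y axis of bar2 and the y axis of rig, either way round below 0.06 rad and value of joint lever1 above 1.05 rad) or (x of bar2 in the frame of home2 between -0.005 and 0.005 m and y of bar2 in the frame of home2 between -0.004 and 0.004 m and z of bar2 in the frame of home2 between -0.006 and 0.006 m and angle between the y axis of bar2 and the y axis of rig, either way round below 0.06 rad and value of joint lever2 above 1.05 rad) or (x of bar2 in the frame of home3 between -0.005 and 0.005 m and y of bar2 in the frame of home3 between -0.004 and 0.004 m and z of bar2 in the frame of home3 between -0.006 and 0.006 m and angle between the y axis of bar2 and the y axis of rig, either way round below 0.06 rad and value of joint lever3 above 1.05 rad)) and ((x of bar3 in the frame of home1 between -0.005 and 0.005 m and y of bar3 in the frame of home1 between -0.004 and 0.004 m and z of bar3 in the frame of home1 between -0.006 and 0.006 m and angle between the y axis of bar3 and the y axis of rig, either way round below 0.06 rad and value of joint lever1 above 1.05 rad) or (x of bar3 in the frame of home2 between -0.005 and 0.005 m and y of bar3 in the frame of home2 between -0.004 and 0.004 m and z of bar3 in the frame of home2 between -0.006 and 0.006 m and angle between the y axis of bar3 and the y axis of rig, either way round below 0.06 rad and value of joint lever2 above 1.05 rad) or (x of bar3 in the frame of home3 between -0.005 and 0.005 m and y of bar3 in the frame of home3 between -0.004 and 0.004 m and z of bar3 in the frame of home3 between -0.006 and 0.006 m and angle between the y axis of bar3 and the y axis of rig, either way round below 0.06 rad and value of joint lever3 above 1.05 rad))), for 0.2 s.
2. the valve is cracked open, less than a quarter turn, with the bars clamped (all of step 1 and value of joint valve between 0.4 and 1.57 rad), for 0.2 s.
3. the rest has sunk all the way (value of joint rest above 0.037 m), for 0.2 s.
At the end, for the whole second after the job is handed in: every bar present lies in a station within 4 mm of home along the feed, 5 mm sideways, 6 mm in height and 0.06 rad of the feed direction, at rest, with that station's lever beyond 1.05 rad; the rest is sunk by more than 37 mm and the valve is back below 0.15 rad (all of step 1 and linear speed of each of bar1, bar2, bar3 below 0.02 m/s and value of joint rest above 0.037 m and value of joint valve below 0.15 rad); the robot touches nothing.
It fails at once if the valve is opened a quarter turn or more (value of joint valve above 1.57 rad).
It fails at once if a bottle or jar is shifted by more than 4 cm (distance of any of amber_bottle, frosted_bottle, white_bottle, jar_a, jar_b from where it was at the start of the episode above 0.04 m).
It fails at once if a bottle or jar is knocked over (angle between any of amber_bottle, frosted_bottle, white_bottle, jar_a, jar_b's own z axis and vertical above 0.5 rad).
Of bar1, bar2, bar3 only 2 to 3 are there at a start; the rules pass over those that are not, and their reading is None.
At some moment in a run one of bar1, bar2, bar3 may be knocked a few centimetres aside while the robot is not near it.
Once in a run the grip may slacken for a moment while it holds something.
It also fails if it takes over 210 s, if anything falls off the work surface, if the arm or the gripper's body presses on something with over 40 N, if the wrist force passes 120 N, or if a joint passes its speed limit or range.

## Robot

A 6-joint arm with a two-finger parallel gripper is mounted at the origin on the work surface. World frame = base frame: x ahead of the robot, y to its left, z up, the work surface at z = 0. Lengths are in m, angles in rad, forces in N, time in s.
With the tool pointing down it reaches from about 0.35 to 0.85 m from the base axis. Payload 8.1 kg.
Tool frame: the origin (TCP) lies at the very end of the fingers, on their centre line; the grasp point (between the pads) lies 19 mm behind it; z points along the fingers, y is the direction in which the jaws open and shut (so a half turn about z gives the same grasp; the last joint's range is limited). The gripper opens to 93 mm and grips with 3 to 60 N. Pads are 15 mm wide; open, the fingers measure 128 mm over their backs; the gripper's body (75 mm by 188 mm) begins 65 mm behind the grasp point.
Start: joints at [-1.382, 0.13, 1.488, -0, 1.523, -0.085], TCP at [0.162, -0.578, 0.219] pointing down, gripper open.
Joint ranges: [-2.96, 2.96], [-0.89, 2.26], [0.02, 2.5], [-1.34, 4.48], [0, 2.73], [-2.66, 2.66]. Speed limits (rad/s): [2.39, 2.39, 2.79, 3.14, 3.14, 3.14].

## Interface

Orientations are given as a rotation vector (axis times angle).
In Python, from plant import robot gives the robot as it stands.
- The arm moves only by the shell command python3 -m pendant 'ROWS' [OPENING] [FORCE]. ROWS is JSON, a list of rows, each an object with "delta_pos": the shift along the tool's x, y, z in m, a list of three; "spin": the turn about the tool's z in rad. In form: [{"delta_pos": [dx, dy, dz], "spin": spin}, ...]. A call has 1 to 10 rows; each row is the pose to reach, as a shift and turn from the pose measured when the call began, along the tool's axes at that moment; what a row does not reach only later rows make up. A row lasts 1/10 s, in which the tool goes at most 50 mm and 8.59 degrees, less where a joint would pass 70% of its speed; a pose out of reach is approached as far as the arm can. A call with a gripper value outside its range is refused whole. OPENING is the closure, from -1 (fully open) to 1 (shut), set as the call begins (- or left out, the last holds). The fingers move at their own pace and stop on an object; FORCE is the grip in N (left out, the last holds). Time passes only in rows, so rows that repeat a pose let the fingers close. It gives the time, the measured TCP pose, the force and the opening at its end, in the units of the state.
- robot.read_state(): the state, without advancing time (a new reading comes with each control period).
- robot.read_camera(name): name is "scene" or "top"; returns a dict with "color" (480x640x3 uint8, blue, green, red), "camera_matrix" (3x3 intrinsics, pixels), "D" ([k1, k2, p1, p2, k3] as OpenCV has them; the pictures are not rectified), "R" (3x3) and "t" (3): a world point X has camera coordinates R X + t. Camera axes: x right, y down, z forward; pixel columns grow to the right and rows downward; lengths in m; the calibration is good to about 2 mm. A picture is of the moment at which its call begins. There is no depth.
- robot.close_job(): hands the job in, once; it reports no verdict.
Trained networks look in the newest picture that a camera, given by its name, has taken for a name from the list of things; names that differ only in an ending like _2 or _b are one class to them, and where a whole thing is asked for, a point or a joint stands for the part that bears it (a point fixed in the world has none). Each returns a list of dicts, best first, with "score" (0 to 1); they miss things now and then, are a little off and sometimes report something else, mostly with a low value. They report only what shows in the picture. A call takes as long as a camera call. They do not tell look-alikes from the thing itself.
- robot.outline_of(camera, label): "mask" (480x640 bool, what is visible of it).
- robot.mark_of(camera, label): "location" ([x, y, z] in m, in the coordinates of the camera as it stood for that picture, good to about 4 mm: a listed point, or the origin of a listed thing).
The state is a dict: "t": time; "q": joint angles; "dq": joint speeds; "joint_torque": joint torques, N m; "tool_pos": TCP position; "orientation": TCP orientation; "force": force on the tool from outside, world axes, zero at the start; "wrist_torque": the same for the moment, N m; "opening": finger opening in m.
Only numpy, scipy, OpenCV 4.12 (cv2) and the standard library are available. Lean on these libraries where they do the work, as an engineer would, in place of code of your own. Each camera call takes 0.05 s, during which the arm holds its last target.

## Working session

There is one attempt and no reset: what is moved stays moved. The work goes in short steps, Python scripts to look and compute and a shell command to move; the robot and the scene stay as the last step left them, time stands still between calls to the robot, and variables do not carry over. Pictures are saved under pics/ and viewed, and the job is handed in when it is done.

```bash
ls; mkdir -p pics; python3 - <<'E'
from plant import robot
import cv2
s=robot.read_state();print(s)
for c in("scene","top"):
    d=robot.read_camera(c);cv2.imwrite(f"pics/{c}0.png",d["color"]);print(c,d["camera_matrix"],d["D"],d["R"],d["t"])
E
```

```text
pics
{'t': 0.0, 'q': array([-1.38240560e+00,  1.31138764e-01,  1.48926732e+00,  9.92752587e-06,
        1.52301920e+00, -8.54473743e-02]), 'dq': array([ 7.91217220e-05,  1.05702087e-03, -1.00245239e-04, -2.86383187e-05,
        1.11978134e-03,  3.29784432e-04]), 'joint_torque': array([-3.21254382e-03, -5.59844291e+01, -4.91768539e+01,  7.66702951e-02,
        3.55256803e-02, -2.29676261e-04]), 'tool_pos': array([ 0.16214742, -0.57708106,  0.21760741]), 'orientation': array([-3.11037771e+00, -4.28550546e-01,  1.32472861e-04]), 'force': array([-0.00574235, -0.22349133,  0.54836319]), 'wrist_torque': array([ 0.04106142, -0.01546224,  0.0212389 ]), 'opening': 0.09295234144839815}
scene [[598.46938891   0.         326.78024338]
 [  0.         598.46938891 241.48375398]
 [  0.           0.           1.        ]] [0.04128838 0.         0.         0.         0.        ] [[ 0.81788492  0.57520864  0.01411664]
 [ 0.45108511 -0.62577776 -0.63633671]
 [-0.3571925   0.52681801 -0.77128225]] [-0.41986316 -0.11473604  1.78815466]
top [[582.35103995   0.         310.62459645]
 [  0.         582.35103995 240.43766645]
 [  0.           0.           1.        ]] [-0.02743602  0.          0.          0.          0.        ] [[-0.00382768 -0.99993555  0.01068838]
 [-0.98240544  0.00176437 -0.18675233]
 [ 0.18672144 -0.01121515 -0.98234888]] [0.02000569 0.50483063 1.43679411]
```

View pics/scene0.png

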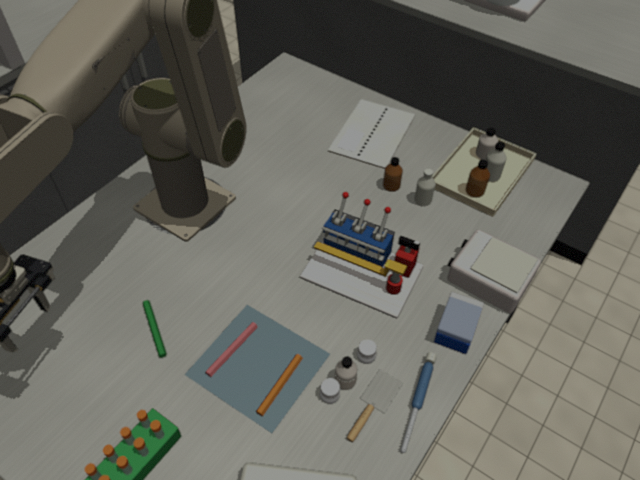

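View pics/top0.png

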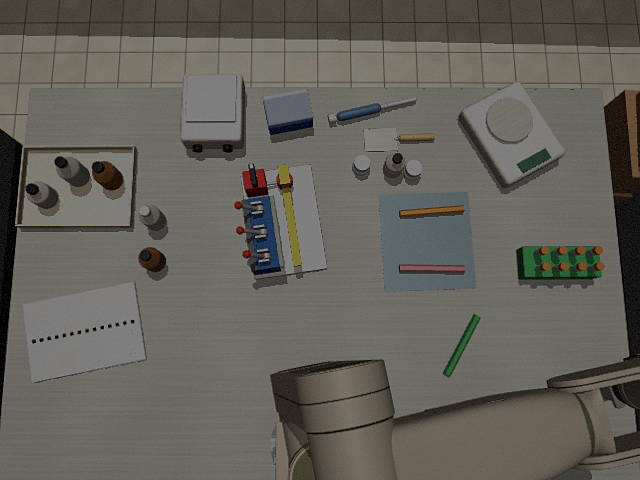

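```bash
cat > h.py <<'E'
from plant import robot
import numpy as np, cv2
from scipy.spatial.transform import Rotation as Rn
def cam(c): return robot.read_camera(c)
def marks(c,labels,d=None):
    d=d or cam(c);R=np.array(d["R"]);t=np.array(d["t"]);out={}
    for l in labels:
        r=robot.mark_of(c,l)
        out[l]=[(round(x["score"],2),np.round(R.T@(np.array(x["location"])-t),4)) for x in r[:3]]
    return out
def proj(d,X):
    X=np.atleast_2d(np.array(X,float));rv,_=cv2.Rodrigues(np.array(d["R"]))
    return cv2.projectPoints(X,rv,np.array(d["t"]),d["camera_matrix"],np.array(d["D"]))[0].reshape(-1,2)
def back(d,uv,z):
    uv=np.array(uv,float).reshape(-1,1,2);R=np.array(d["R"]);t=np.array(d["t"])
    n=cv2.undistortPoints(uv,d["camera_matrix"],np.array(d["D"])).reshape(-1,2)
    rays=np.c_[n,np.ones(len(n))]@R; C=-R.T@t
    return C+rays*((z-C[2])/rays[:,2])[:,None]
def tool():
    s=robot.read_state();return s,Rn.from_rotvec(s["orientation"])
E
python3 - <<'E'
from h import *
L="rig home1 home2 home3 lever1_tip lever2_tip lever3_tip valve_grip rest mat bar1 bar2 bar3 amber_bottle frosted_bottle white_bottle jar_a".split()
for c in("top","scene"):
    for k,v in marks(c,L).items(): print(c,k,v)
E
```

```text
Traceback (most recent call last):
  File "h.py", line 8, in marks
    r=robot.mark_of(c,l)
ValueError: it knows: amber_bottle, bar, frosted_bottle, home, jar, lever1_tip, lever2_tip, lever3_tip, mat, rig, valve_grip, white_bottle
```

```bash
python3 - <<'E'
import cv2
a=cv2.imread("pics/top0.png")[140:300,220:480];cv2.imwrite("pics/z1.png",cv2.resize(a,None,fx=3,fy=3,interpolation=cv2.INTER_CUBIC))
a=cv2.imread("pics/scene0.png")[180:320,290:440];cv2.imwrite("pics/z2.png",cv2.resize(a,None,fx=4,fy=4,interpolation=cv2.INTER_CUBIC))
E
```

```text
(no output)
```

View pics/z1.png

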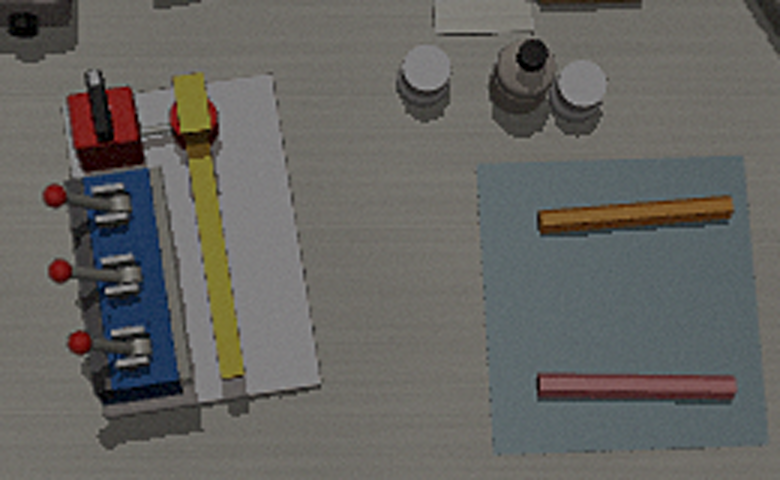

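View pics/z2.png

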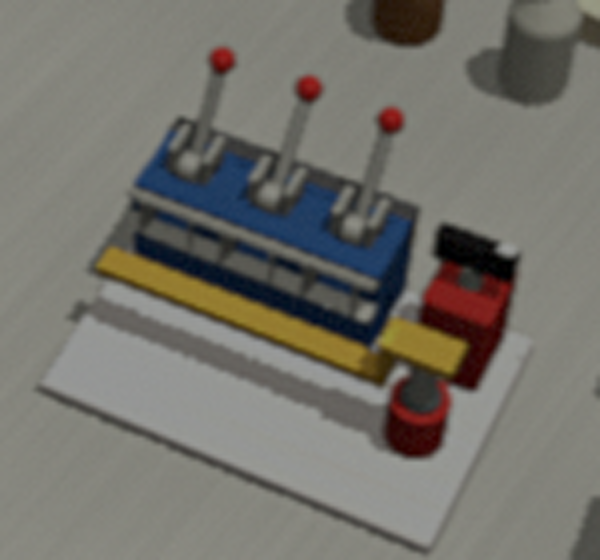

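```bash
python3 - <<'E'
from h import *
L="rig home lever1_tip lever2_tip lever3_tip valve_grip mat bar amber_bottle frosted_bottle white_bottle jar".split()
for c in("top","scene"):
    for k,v in marks(c,L).items(): print(c,k,*[(s,p.tolist()) for s,p in v])
E
```

```text
top rig (0.85, [0.5231, 0.0791, 0.0042])
top home (0.92, [0.5895, 0.0919, 0.0795]) (0.76, [0.4637, 0.0705, 0.0835]) (0.68, [0.5285, 0.0789, 0.0788])
top lever1_tip (0.64, [0.449, 0.1685, 0.1692])
top lever2_tip (0.53, [0.5114, 0.1869, 0.1656])
top lever3_tip (0.64, [0.5678, 0.1945, 0.1621])
top valve_grip (0.55, [0.6559, 0.1613, 0.1198]) (0.47, [0.5101, -0.2879, -0.0005])
top mat (0.73, [0.5121, -0.2898, -0.0019]) (0.51, [0.7056, -0.201, -0.0048])
top bar (0.95, [0.5885, -0.3052, 0.0107]) (0.87, [0.2457, -0.362, 0.0124]) (0.78, [0.4386, -0.2918, 0.0068])
top amber_bottle (0.98, [0.457, 0.4208, -0.0037]) (0.63, [0.5231, 0.0782, 0.0022])
top frosted_bottle (0.56, [0.7096, -0.2036, -0.0047])
top white_bottle (0.57, [0.5694, 0.426, 0.0016])
top jar (0.7, [0.7002, -0.2558, 0.0013]) (0.53, [0.7147, -0.1196, 0.0026])
scene rig (0.85, [0.525, 0.0819, 0.0011])
scene home (0.85, [0.5833, 0.0866, 0.0829]) (0.76, [0.5288, 0.0785, 0.0807]) (0.65, [0.4641, 0.0713, 0.0822])
scene lever1_tip (0.65, [0.4509, 0.1696, 0.169]) (0.3, [0.5262, 0.0766, 0.079])
scene lever2_tip (0.54, [0.5086, 0.1819, 0.1634])
scene lever3_tip (0.44, [0.5635, 0.1917, 0.1656])
scene valve_grip (0.72, [0.6609, 0.1597, 0.1205]) (0.53, [0.4638, 0.0734, 0.081])
scene mat (0.59, [0.5142, -0.2889, -0.0])
scene bar (0.97, [0.4349, -0.2974, 0.0086]) (0.9, [0.5914, -0.3006, 0.0084]) (0.66, [0.2386, -0.3637, 0.0064])
scene amber_bottle (0.63, [0.4565, 0.4249, -0.0007]) (0.44, [0.5854, 0.0862, 0.0832])
scene frosted_bottle (0.81, [0.7102, -0.2029, -0.0007])
scene white_bottle (0.91, [0.5675, 0.4267, 0.001])
scene jar (0.94, [0.6989, -0.2536, -0.0003]) (0.74, [0.5143, -0.2876, -0.0007]) (0.55, [0.7118, -0.1199, -0.0018])
```

```bash
cat > fit.py <<'E'
from h import *
from scipy.optimize import least_squares
def balls(d):
    im=d["color"].astype(int);b,g,r=im[...,0],im[...,1],im[...,2]
    m=((r>90)&(g<0.45*r)&(b<0.5*r)).astype(np.uint8)
    n,lab,st,ce=cv2.connectedComponentsWithStats(m)
    return [(ce[i],st[i,4]) for i in range(1,n) if st[i,4]>8]
def yellow(d):
    im=d["color"].astype(int);b,g,r=im[...,0],im[...,1],im[...,2]
    return (r>90)&(g>0.65*r)&(b<0.5*r)
E
python3 - <<'E'
from fit import *
for c in("top","scene"):
    d=cam(c); print(c,[(np.round(p,1).tolist(),int(a)) for p,a in balls(d)])
    m=yellow(d); n,lab,st,ce=cv2.connectedComponentsWithStats(m.astype(np.uint8))
    for i in range(1,n):
        if st[i,4]>30: print(st[i],ce[i])
    # top: back-project yellow to z=.071
    i=1+np.argmax(st[1:,4]); v,u=np.nonzero(lab==i)
    P=back(d,np.c_[u,v],.071)
    # rig coords with initial guess
    th=.15;o=np.array([.524,.080]);q=(P[:,:2]-o)@np.array([[np.cos(th),-np.sin(th)],[np.sin(th),np.cos(th)]])
    for lo in range(-90,120,20):
        s=q[(q[:,0]>=lo/1e3)&(q[:,0]<(lo+20)/1e3)]
        if len(s)>5: print(lo,len(s),np.round(1e3*np.r_[s[:,1].min(),s[:,1].max(),s[:,1].mean()],1))
E
```

```text
top [([260.3, 177.5], 135), ([246.7, 180.0], 120), ([290.3, 177.6], 15), ([277.9, 179.6], 17), ([237.6, 204.2], 30), ([239.4, 229.3], 29), ([246.0, 253.3], 34)]
[278 164  12  20 188] [283.4893617  173.86702128]
[283 192  18  74 552] [291.67210145 228.5615942 ]
[400 206  64   9 242] [431.38842975 210.33057851]
-90 56 [-23.5  -5.2 -14.2]
-70 59 [-23.7  -5.3 -14.6]
-50 59 [-23.5  -5.1 -14.5]
-30 58 [-23.7  -5.4 -14.6]
-10 59 [-23.9  -5.2 -14.4]
10 58 [-23.7  -5.3 -14.6]
30 59 [-24.1  -4.7 -14.5]
50 56 [-23.5  -5.2 -14.3]
70 58 [-24.1  -5.  -14.7]
90 30 [-23.5  -5.1 -14. ]
scene [([345.1, 194.2], 21), ([367.0, 201.2], 20), ([387.4, 209.1], 18), ([405.9, 254.9], 134), ([395.5, 282.6], 45)]
[314 242  70  31 479] [348.79331942 257.05219207]
[385 260  22  13 174] [395.37356322 265.86206897]
[259 357  40  55 201] [276.95024876 385.67164179]
-90 43 [-26.3  -6.  -16.3]
-70 49 [-26.3  -4.9 -15.5]
-50 48 [-26.3  -5.  -15.9]
-30 49 [-26.3  -5.1 -15.7]
-10 50 [-26.4  -5.1 -15.7]
10 49 [-26.4  -5.3 -15.8]
30 50 [-26.4  -5.3 -16.2]
50 50 [-26.4  -5.4 -15.6]
70 50 [-26.4  -5.5 -16. ]
90 41 [-26.4  -5.6 -16.5]
```

```bash
cat >> fit.py <<'E'
def tri(dt,ds,pt,ps):
    def P(d): return np.c_[d["R"],d["t"]]
    u=lambda d,p: cv2.undistortPoints(np.array(p,float).reshape(1,1,2),d["camera_matrix"],np.array(d["D"])).reshape(2,1)
    X=cv2.triangulatePoints(P(dt),P(ds),u(dt,pt),u(ds,ps)).ravel();return X[:3]/X[3]
TH=.150;O=np.array([.524,.080]); 
def torig(X):
    X=np.asarray(X);c,s=np.cos(TH),np.sin(TH);q=(X[...,:2]-O)@np.array([[c,-s],[s,c]]);return np.concatenate([q,X[...,2:]],-1)
def toworld(q):
    q=np.asarray(q,float);c,s=np.cos(TH),np.sin(TH);return np.concatenate([q[...,:2]@np.array([[c,s],[-s,c]])+O,q[...,2:]],-1)
E
python3 - <<'E'
from fit import *
dt=cam("top");ds=cam("scene")
for a,b in zip([(246,253.3),(239.4,229.3),(237.6,204.2)],[(345.1,194.2),(367,201.2),(387.4,209.1)]):
    X=tri(dt,ds,a,b);print(np.round(X,4),np.round(torig(X),4))
print(np.round(torig(np.array([[.656,.161,.12],[.661,.160,.12]])),4))
# overlay model
def seg(im,d,A,B,col):
    n=proj(d,toworld(np.linspace(A,B,20)));n=n*3
    cv2.polylines(im,[np.round(n).astype(int)],False,col,1)
for nm,d,(x0,y0) in(("top",dt,(220,150)),("scene",ds,(290,180))):
    im=cv2.resize(d["color"],None,fx=3,fy=3,interpolation=cv2.INTER_CUBIC)
    for z in(.012,.099):
        c=[(-.09,.03,z),(.09,.03,z),(.09,.1,z),(-.09,.1,z)]
        for i in range(4): seg(im,d,c[i],c[(i+1)%4],(0,255,0))
    c=[(-.09,-.024,.071),(.1,-.024,.071),(.1,-.004,.071),(-.09,-.004,.071)]
    for i in range(4): seg(im,d,c[i],c[(i+1)%4],(255,0,255))
    c=[(.117,.034,.09),(.167,.034,.09),(.167,.09,.09),(.117,.09,.09)]
    for i in range(4): seg(im,d,c[i],c[(i+1)%4],(255,255,0))
    for x in(-.06,0,.06): seg(im,d,(x,-.085,.08),(x,.03,.08),(0,0,255))
    cv2.imwrite(f"pics/ov_{nm}.png",im[y0*3:(y0+150)*3,x0*3:(x0+160)*3])
E
```

```text
[0.4511 0.1698 0.1695] [-0.0587  0.0997  0.1695]
[0.5093 0.1869 0.164 ] [0.0014 0.1079 0.164 ]
[0.5691 0.1919 0.1671] [0.0614 0.1039 0.1671]
[[0.1426 0.0604 0.12  ]
 [0.1474 0.0586 0.12  ]]
```

View pics/ov_top.png

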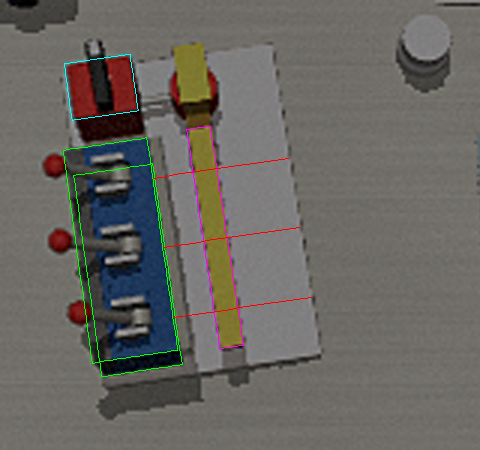

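View pics/ov_scene.png

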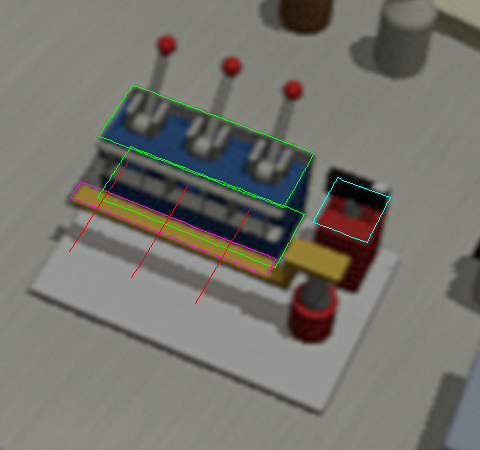

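```bash
sed -i 's/O=np.array(\[.524,.080\])/O=np.array([.525,.0798])/' fit.py; cat > bars.py <<'E'
from fit import *
def bars(c="top",z=.012):
    d=cam(c);im=d["color"].astype(int);b,g,r=im[...,0],im[...,1],im[...,2];res={}
    for nm,m in (("amber",(r>80)&(g>0.5*r)&(g<.78*r)&(b<0.45*r)),("rose",(r>80)&(g<.68*r)&(b>.42*r)&(b<.75*r)&(r-g>35))):
        n,lab,st,ce=cv2.connectedComponentsWithStats(m.astype(np.uint8))
        if n<2: continue
        for i in range(1,n):
            if st[i,4]<120: continue
            v,u=np.nonzero(lab==i);P=back(d,np.c_[u,v],z)[:,:2]
            (cx,cy),(w,h),a=cv2.minAreaRect((P*1e3).astype(np.float32))
            m0=P.mean(0);_,_,V=np.linalg.svd(P-m0);ax=V[0]*np.sign(V[0,1]);t=(P-m0)@ax
            mid=m0+ax*(t.max()+t.min())/2
            print(c,nm,int(st[i,4]),"mid",np.round(mid,4),"yaw",round(float(np.arctan2(-ax[0],ax[1])),3),"len",round(float(np.ptp(t)),4))
E
python3 - <<'E'
from bars import *
bars("top");bars("scene")
s,R=tool();print(np.round(R.as_matrix(),3))
E
```

```text
top amber 308 mid [ 0.5932 -0.3026] yaw 0.08 len 0.1691
top rose 159 mid [ 0.4418 -0.3087] yaw -0.064 len 0.1436
scene amber 491 mid [ 0.5906 -0.3012] yaw 0.078 len 0.1704
scene rose 457 mid [ 0.438  -0.2954] yaw -0.015 len 0.1709
[[ 0.963  0.27  -0.   ]
 [ 0.27  -0.963  0.   ]
 [-0.    -0.    -1.   ]]
```

```bash
cat > go.py <<'E'
import sys
from fit import *
def go(p,yaw):
    s,R=tool();M=R.as_matrix();d=M.T@(np.array(p)-s["tool_pos"])
    a=np.arctan2(M[1,1],M[0,1]);sp=(a-yaw+np.pi/2)%np.pi-np.pi/2
    print("t",round(s["t"],2),"tcp",np.round(s["tool_pos"],4),"rig",np.round(torig(s["tool_pos"]),4),"jaw",round(a,3),"tilt",round(float(M[2,2]),5),"F",np.round(s["force"],1),"op",round(s["opening"],4),"q",np.round(s["q"],2))
    print("delta",np.round(d,4),"spin",round(sp,3))
if __name__=="__main__":
    a=[float(x) for x in sys.argv[2:]]
    if sys.argv[1]=="r": go(toworld(np.array(a[:3])),TH+(a[3] if len(a)>3 else 0))
    else: go(a[:3],a[3])
E
python3 go.py w .5955 -.352 .15 .08
```

```text
t 2.15 tcp [ 0.1623 -0.5776  0.2186] rig [-0.4569 -0.5959  0.2186] jaw -1.297 tilt -1.0 F [-0.8 -0.7  0.2] op 0.0931 q [-1.38  0.13  1.49 -0.    1.52 -0.09]
delta [ 0.4781 -0.1001  0.0686] spin -1.377
```

```bash
python3 -m pendant '[{"delta_pos":[0.478,-0.1,0.06],"spin":-1.377},{"delta_pos":[0.478,-0.1,0.06],"spin":-1.377},{"delta_pos":[0.478,-0.1,0.06],"spin":-1.377},{"delta_pos":[0.478,-0.1,0.06],"spin":-1.377},{"delta_pos":[0.478,-0.1,0.06],"spin":-1.377},{"delta_pos":[0.478,-0.1,0.06],"spin":-1.377},{"delta_pos":[0.478,-0.1,0.06],"spin":-1.377},{"delta_pos":[0.478,-0.1,0.06],"spin":-1.377},{"delta_pos":[0.478,-0.1,0.06],"spin":-1.377},{"delta_pos":[0.478,-0.1,0.06],"spin":-1.377}]' -0.3; python3 go.py w .5955 -.352 .003 .08;python3 -c "
from bars import *
bars('top');bars('scene')"
```

```text
t: 3.15
tool_pos: [0.5975, -0.3503, 0.1582]
orientation: [-2.123, -2.315, -0.0]
force: [-0.6, -0.1, 1.0]
opening: 0.0605
t 3.15 tcp [ 0.5975 -0.3503  0.1582] rig [ 0.0074 -0.4361  0.1582] jaw 0.087 tilt -1.0 F [-0.6 -0.1  1. ] op 0.0605 q [-0.6   0.41  1.27  0.    1.46 -0.69]
delta [-0.0016 -0.0022  0.1552] spin 0.007
top amber 145 mid [ 0.5896 -0.2594] yaw 0.082 len 0.0836
scene amber 223 mid [ 0.5922 -0.3331] yaw 0.012 len 0.1032
scene rose 136 mid [ 0.4346 -0.3405] yaw -0.012 len 0.0777
```

```bash
python3 -m pendant '[{"delta_pos":[-0.0016,-0.0022,0.05],"spin":0.007},{"delta_pos":[-0.0016,-0.0022,0.1],"spin":0.007},{"delta_pos":[-0.0016,-0.0022,0.14],"spin":0.007},{"delta_pos":[-0.0016,-0.0022,0.155],"spin":0.007},{"delta_pos":[-0.0016,-0.0022,0.155],"spin":0.007},{"delta_pos":[-0.0016,-0.0022,0.155],"spin":0.007}]'; python3 go.py w .5955 -.352 .003 .08; python3 - <<'E'
from h import *
for c in("scene","top"): 
    d=cam(c);cv2.imwrite(f"pics/g1{c}.png",d["color"])
a=cv2.imread("pics/g1scene.png")[240:480,130:430];cv2.imwrite("pics/g1z.png",cv2.resize(a,None,fx=2.5,fy=2.5))
E
```

```text
t: 3.85
tool_pos: [0.597, -0.3499, 0.0027]
orientation: [-2.132, -2.306, -0.002]
force: [0.1, -0.4, 0.3]
opening: 0.0603
t 3.85 tcp [ 0.597  -0.3499  0.0027] rig [ 0.007  -0.4357  0.0027] jaw 0.079 tilt -1.0 F [ 0.1 -0.4  0.3] op 0.0603 q [-0.61  0.55  1.38  0.    1.21 -0.68]
delta [-0.002  -0.0017 -0.0003] spin -0.001
```

View pics/g1z.png

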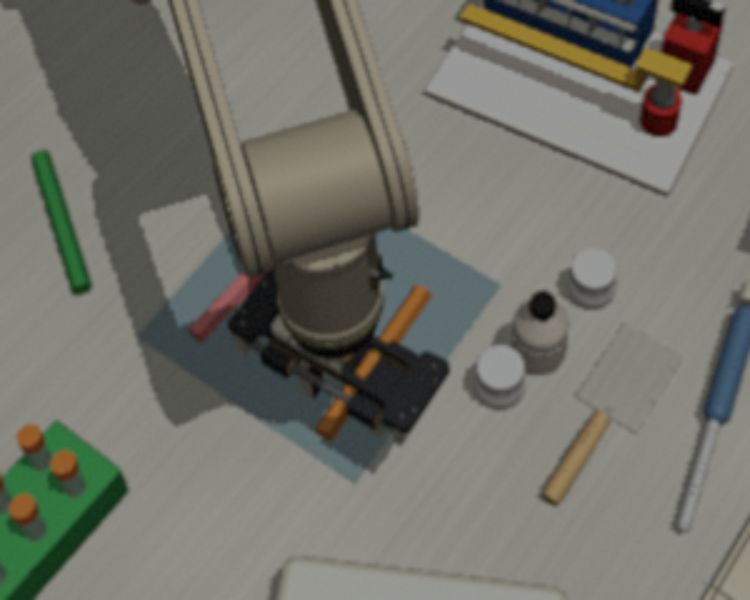

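```bash
python3 -m pendant '[{"delta_pos":[0,0,0],"spin":0},{"delta_pos":[0,0,0],"spin":0},{"delta_pos":[0,0,0],"spin":0},{"delta_pos":[0,0,0],"spin":0},{"delta_pos":[0,0,0],"spin":0},{"delta_pos":[0,0,0],"spin":0}]' 1 40; python3 -m pendant '[{"delta_pos":[0,0,-0.03],"spin":0},{"delta_pos":[0,0,-0.06],"spin":0},{"delta_pos":[0,0,-0.1],"spin":0},{"delta_pos":[0,0,-0.12],"spin":0},{"delta_pos":[0,0,-0.12],"spin":0}]'; python3 go.py r .06 -.3 .12; python3 - <<'E'
from bars import *
bars("top",.12);bars("scene",.12)
d=cam("scene");cv2.imwrite("pics/g2.png",cv2.resize(d["color"][200:480,130:430],None,fx=2.5,fy=2.1))
E
```

```text
t: 4.55
tool_pos: [0.5971, -0.3499, 0.0026]
orientation: [-2.132, -2.307, -0.002]
force: [-0.3, -0.5, -1.3]
opening: 0.0189
t: 5.05
tool_pos: [0.5994, -0.3516, 0.1276]
orientation: [2.128, 2.302, 0.004]
force: [-0.5, -0.1, -0.5]
opening: 0.019
t 5.05 tcp [ 0.5994 -0.3516  0.1276] rig [ 0.0091 -0.4377  0.1276] jaw 0.079 tilt -0.99997 F [-0.5 -0.1 -0.5] op 0.019 q [-0.61  0.43  1.3   0.    1.4  -0.68]
delta [0.141  0.0409 0.0074] spin -0.071
top amber 149 mid [ 0.5963 -0.2607] yaw 0.109 len 0.0765
scene amber 169 mid [ 0.5837 -0.2404] yaw 0.094 len 0.0586
```

View pics/g2.png

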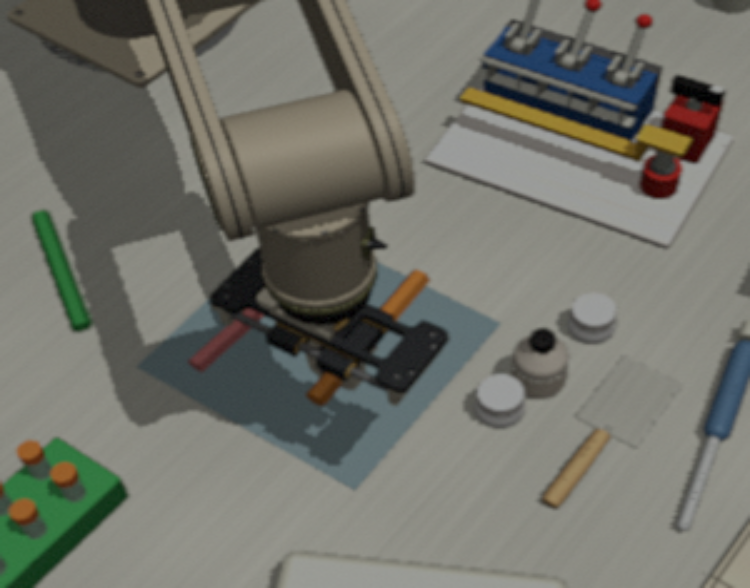

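```bash
python3 - <<'E'
from h import *
a=cam("top")["color"][170:250,380:480];b=cam("scene")["color"][300:400,240:320]
f=lambda x:cv2.resize(x,(390,390),interpolation=cv2.INTER_CUBIC)
o=cv2.imread("pics/scene0.png")[345:425,245:309]
cv2.imwrite("pics/g3.png",np.hstack([f(a),f(b)]))
cv2.imwrite("pics/g4.png",np.hstack([f(cv2.imread("pics/top0.png")[170:250,380:480]),f(o)]))
E
```

```text
(no output)
```

View pics/g3.png

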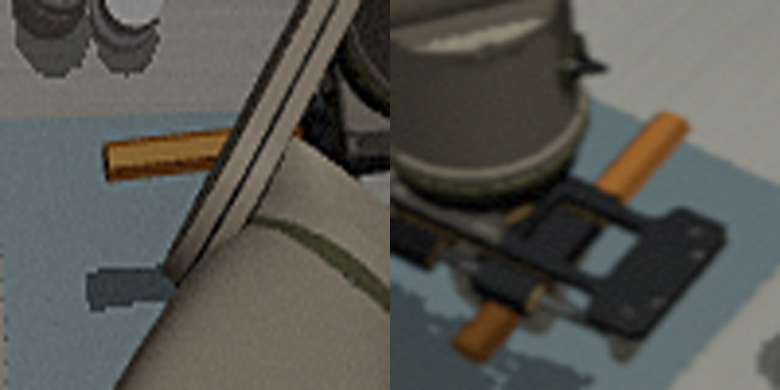

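View pics/g4.png

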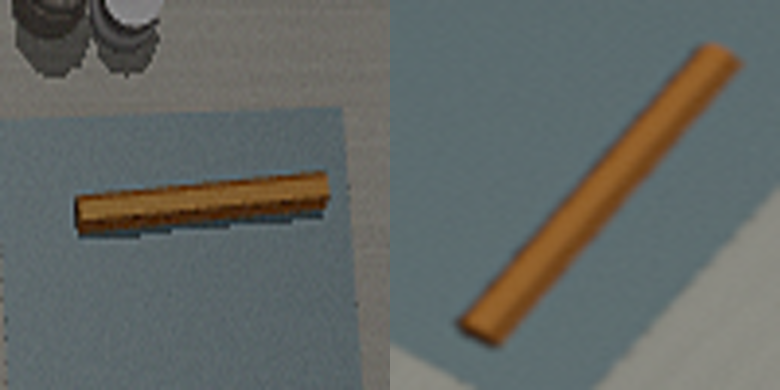

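```bash
python3 go.py r .06 -.18 .09; python3 go.py r .06 -.30 .10
```

```text
t 5.3 tcp [ 0.5957 -0.3491  0.1196] rig [ 0.0058 -0.4347  0.1196] jaw 0.079 tilt -0.99999 F [-0.4  0.2 -1.2] op 0.0189 q [-0.61  0.44  1.31  0.    1.4  -0.68]
delta [0.2578 0.036  0.0306] spin -0.071
t 5.3 tcp [ 0.5957 -0.3491  0.1196] rig [ 0.0058 -0.4347  0.1196] jaw 0.079 tilt -0.99999 F [-0.4  0.2 -1.2] op 0.0189 q [-0.61  0.44  1.31  0.    1.4  -0.68]
delta [0.1381 0.0445 0.0201] spin -0.071
```

```bash
python3 -m pendant '[{"delta_pos":[0.04,0.01,0.01],"spin":-0.03},{"delta_pos":[0.08,0.02,0.02],"spin":-0.071},{"delta_pos":[0.12,0.03,0.025],"spin":-0.071},{"delta_pos":[0.16,0.036,0.03],"spin":-0.071},{"delta_pos":[0.2,0.036,0.03],"spin":-0.071},{"delta_pos":[0.235,0.036,0.03],"spin":-0.071},{"delta_pos":[0.257,0.036,0.03],"spin":-0.071},{"delta_pos":[0.257,0.036,0.03],"spin":-0.071},{"delta_pos":[0.257,0.036,0.03],"spin":-0.071}]'; python3 go.py r .06 -.15 .0752
cat > pic.py <<'E'
import sys
from h import *
c,n,x0,y0,w,h,f=sys.argv[1:8];x0,y0,w,h,f=int(x0),int(y0),int(w),int(h),float(f)
cv2.imwrite(f"pics/{n}.png",cv2.resize(cam(c)["color"][y0:y0+h,x0:x0+w],None,fx=f,fy=f,interpolation=cv2.INTER_CUBIC))
E
python3 pic.py scene p1s 280 180 180 150 4;python3 pic.py top p1t 230 140 180 150 4
```

```text
t: 6.2
tool_pos: [0.6104, -0.0896, 0.0892]
orientation: [-2.043, -2.377, 0.001]
force: [0.7, 0.0, -2.0]
opening: 0.0188
t 6.2 tcp [ 0.6104 -0.0896  0.0892] rig [ 0.0591 -0.1802  0.0892] jaw 0.151 tilt -0.99998 F [ 0.7  0.  -2. ] op 0.0188 q [-0.23  0.27  1.57  0.    1.31 -0.38]
delta [0.0302 0.001  0.0141] spin 0.001
```

View pics/p1s.png

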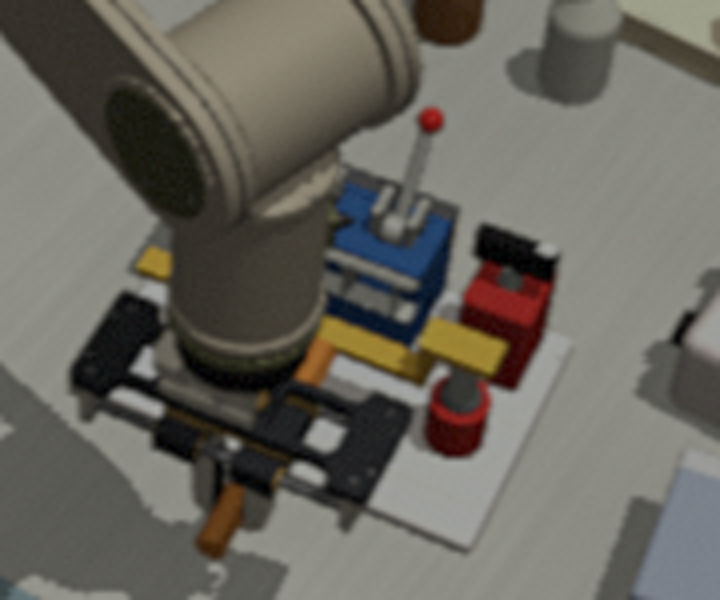

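View pics/p1t.png

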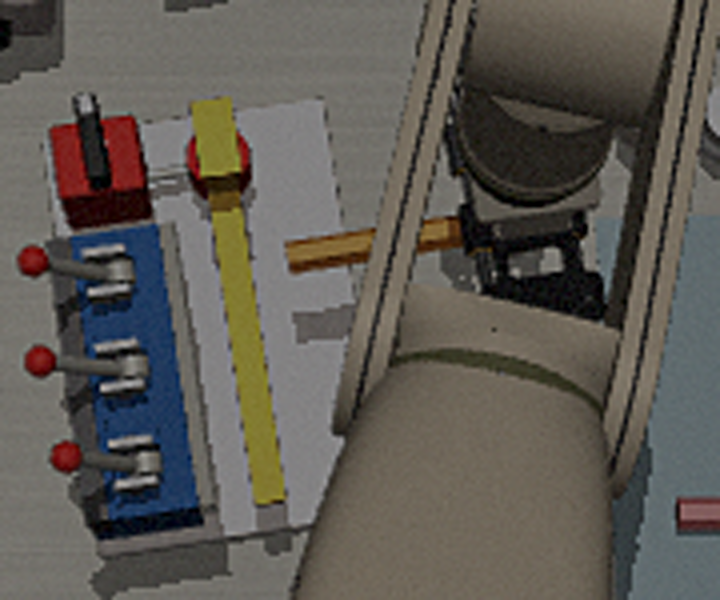

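```bash
python3 - <<'E'
from bars import *
for c in("top","scene"):
    d=cam(c);im=d["color"].astype(int);b,g,r=im[...,0],im[...,1],im[...,2]
    m=(r>80)&(g>0.5*r)&(g<.78*r)&(b<0.45*r)
    v,u=np.nonzero(m);P=torig(back(d,np.c_[u,v],.1))
    k=(np.abs(P[:,0]-.06)<.025)&(P[:,1]<-.03)&(P[:,1]>-.3);P=P[k]
    for lo in np.arange(-.27,-.03,.015):
        s=P[(P[:,1]>=lo)&(P[:,1]<lo+.015)]
        if len(s)>4: print(c,round(lo,3),len(s),np.round(s[:,0].mean(),4),np.round(s[:,0].min(),4),np.round(s[:,0].max(),4))
    print(P[:,1].max())
E
```

```text
top -0.165 10 0.0597 0.055 0.0634
top -0.15 18 0.0593 0.0471 0.0667
top -0.105 12 0.0609 0.0531 0.0662
top -0.09 12 0.0595 0.0528 0.0659
top -0.075 9 0.0583 0.0526 0.0638
top -0.06 8 0.0598 0.0523 0.0653
-0.04875652497561442
scene -0.225 8 0.0558 0.0503 0.0613
scene -0.21 28 0.0567 0.0508 0.0627
scene -0.195 27 0.0563 0.0504 0.0624
scene -0.18 11 0.0555 0.0506 0.0604
scene -0.09 14 0.0586 0.0505 0.0665
scene -0.075 31 0.0582 0.0501 0.0662
scene -0.06 31 0.0576 0.0489 0.0661
-0.04572890269248311
```

```bash
python3 -m pendant '[{"delta_pos":[0,0.001,0.014],"spin":0},{"delta_pos":[0.02,0.001,0.014],"spin":0},{"delta_pos":[0.04,0.001,0.014],"spin":0},{"delta_pos":[0.055,0.001,0.014],"spin":0},{"delta_pos":[0.055,0.001,0.014],"spin":0},{"delta_pos":[0.055,0.001,0.014],"spin":0}]'; python3 go.py r .06 -.048 .0752
```

```text
t: 7.0
tool_pos: [0.6037, -0.0368, 0.0757]
orientation: [-2.047, -2.375, -0.001]
force: [1.5, -0.5, -0.3]
opening: 0.0188
t 7.0 tcp [ 0.6037 -0.0368  0.0757] rig [ 0.0604 -0.1271  0.0757] jaw 0.148 tilt -0.99998 F [ 1.5 -0.5 -0.3] op 0.0188 q [-0.15  0.26  1.61  0.    1.28 -0.3 ]
delta [ 0.0791 -0.0006  0.0009] spin -0.002
```

Feed slowly in stages.

```bash
for i in 1; do python3 -m pendant '[{"delta_pos":[0.006,0,0.0005],"spin":0},{"delta_pos":[0.012,0,0.0005],"spin":0},{"delta_pos":[0.018,0,0.0005],"spin":0},{"delta_pos":[0.024,0,0.0005],"spin":0},{"delta_pos":[0.03,0,0.0005],"spin":0},{"delta_pos":[0.036,0,0.0005],"spin":0}]'; done; python3 go.py r .06 -.048 .0752
```

```text
t: 7.6
tool_pos: [0.5986, -0.0009, 0.0755]
orientation: [-2.048, -2.376, -0.001]
force: [1.0, -5.5, 1.5]
opening: 0.0189
t 7.6 tcp [ 0.5986 -0.0009  0.0755] rig [ 0.0607 -0.0908  0.0755] jaw 0.148 tilt -0.99999 F [ 1.  -5.5  1.5] op 0.0189 q [-0.09  0.24  1.63  0.    1.27 -0.24]
delta [ 0.0428 -0.0008  0.0005] spin -0.002
```

```bash
python3 -m pendant '[{"delta_pos":[0.006,0,0],"spin":0},{"delta_pos":[0.012,0,0],"spin":0},{"delta_pos":[0.018,0,0],"spin":0},{"delta_pos":[0.024,0,0],"spin":0}]';  python3 go.py r .06 -.048 .0752;python3 -m pendant '[{"delta_pos":[0.005,0,0],"spin":0},{"delta_pos":[0.01,0,0],"spin":0},{"delta_pos":[0.013,0,0],"spin":0}]';  python3 go.py r .06 -.048 .0752
```

```text
t: 8.0
tool_pos: [0.5951, 0.0234, 0.0757]
orientation: [-2.048, -2.376, -0.001]
force: [2.6, -1.4, 1.8]
opening: 0.0189
t 8.0 tcp [0.5951 0.0234 0.0757] rig [ 0.0609 -0.0663  0.0757] jaw 0.148 tilt -0.99999 F [ 2.6 -1.4  1.8] op 0.0189 q [-0.05  0.23  1.64  0.    1.27 -0.2 ]
delta [ 0.0183 -0.0009  0.0006] spin -0.002
t: 8.3
tool_pos: [0.5932, 0.0367, 0.0758]
orientation: [-2.048, -2.376, -0.001]
force: [2.1, -1.6, 0.3]
opening: 0.0188
t 8.3 tcp [0.5932 0.0367 0.0758] rig [ 0.061  -0.0528  0.0758] jaw 0.148 tilt -0.99999 F [ 2.1 -1.6  0.3] op 0.0188 q [-0.03  0.23  1.65  0.    1.27 -0.18]
delta [ 0.0048 -0.001   0.0006] spin -0.002
```

```bash
python3 -m pendant '[{"delta_pos":[0.003,0,0],"spin":0},{"delta_pos":[0.005,0,0],"spin":0},{"delta_pos":[0.007,0,0],"spin":0},{"delta_pos":[0.007,0,0],"spin":0}]';  python3 go.py r .06 -.048 .0752
```

```text
t: 8.7
tool_pos: [0.592, 0.044, 0.0757]
orientation: [-2.047, -2.376, -0.002]
force: [2.5, 0.1, 0.5]
opening: 0.0188
t 8.7 tcp [0.592  0.044  0.0757] rig [ 0.0609 -0.0454  0.0757] jaw 0.148 tilt -0.99998 F [2.5 0.1 0.5] op 0.0188 q [-0.01  0.23  1.65  0.    1.27 -0.16]
delta [-0.0026 -0.0009  0.0005] spin -0.002
```

```bash
python3 -m pendant '[{"delta_pos":[0.002,0,0],"spin":0},{"delta_pos":[0.004,0,0],"spin":0},{"delta_pos":[0.004,0,0],"spin":0}]';  python3 go.py r .06 -.048 .0752;python3 pic.py top p2t 230 140 180 150 4;python3 pic.py scene p2s 280 180 180 150 4
```

```text
t: 9.0
tool_pos: [0.5914, 0.0482, 0.0758]
orientation: [-2.047, -2.376, -0.002]
force: [1.9, -0.7, 1.4]
opening: 0.0188
t 9.0 tcp [0.5914 0.0482 0.0758] rig [ 0.0609 -0.0412  0.0758] jaw 0.148 tilt -0.99998 F [ 1.9 -0.7  1.4] op 0.0188 q [-0.01  0.23  1.65  0.    1.27 -0.16]
delta [-0.0068 -0.0009  0.0006] spin -0.002
```

View pics/p2s.png

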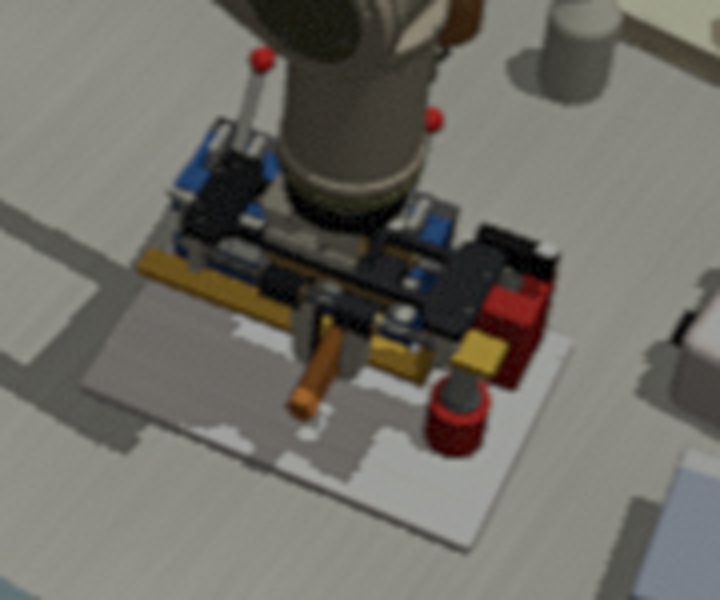

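View pics/p2t.png

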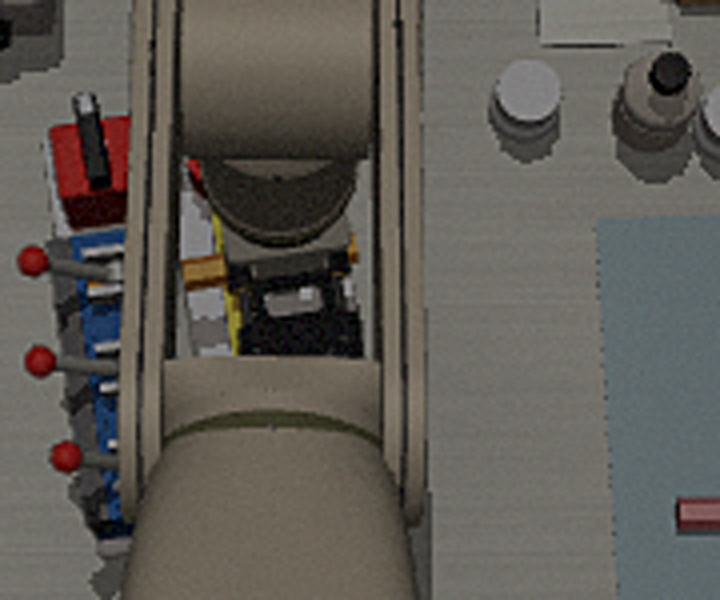

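```bash
python3 - <<'E'
from bars import *
for c in("top","scene"):
    d=cam(c);im=d["color"].astype(int);b,g,r=im[...,0],im[...,1],im[...,2]
    m=(r>70)&(g>0.4*r)&(g<.72*r)&(b<0.45*r)
    for z in(.08,.09):
        v,u=np.nonzero(m);P=torig(back(d,np.c_[u,v],z))
        k=(np.abs(P[:,0]-.06)<.025)&(P[:,1]<-.03)&(P[:,1]>-.2);Q=P[k]
        print(c,z,len(Q),np.round(Q.min(0),4),np.round(np.sort(Q[:,1])[:8],4), np.round(Q[:,0].mean(),4))
E
```

```text
top 0.08 2 [ 0.0571 -0.0894  0.08  ] [-0.0894 -0.0869] 0.0573
top 0.09 2 [ 0.0546 -0.0887  0.09  ] [-0.0887 -0.0863] 0.0548
scene 0.08 109 [ 0.0503 -0.088   0.08  ] [-0.088  -0.0863 -0.0858 -0.0852 -0.0846 -0.0841 -0.084  -0.0835] 0.0582
scene 0.09 118 [ 0.0513 -0.0947  0.09  ] [-0.0947 -0.0931 -0.0926 -0.0919 -0.0914 -0.0909 -0.0908 -0.0903] 0.0604
```

```bash
cat > rear.py <<'E'
from bars import *
import sys
X=float(sys.argv[1]);col=sys.argv[2]
d=cam("scene");im=cv2.resize(d["color"],None,fx=6,fy=6,interpolation=cv2.INTER_CUBIC)
def pt(p,c):
    u=proj(d,toworld(np.array([p])))[0]*6+2.5;cv2.circle(im,tuple(int(round(x)) for x in u),2,c,-1)
# hexagon ends at y -.085 home (green) , -.081(white)
for y,c in((-.085,(0,255,0)),(-.081,(255,255,255)),(-.089,(255,0,255))):
    for k in range(6):
        a=k*np.pi/3;pt((X+.0104*np.cos(a),y,.080+.0104*np.sin(a)),c)
u=proj(d,toworld(np.array([[X,-.085,.08]])))[0]*6
x,y=int(u[0]),int(u[1]);cv2.imwrite(f"pics/{sys.argv[3]}.png",im[y-150:y+100,x-150:x+150])
E
python3 rear.py .06 amber r1
```

```text
(no output)
```

View pics/r1.png

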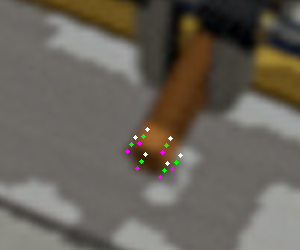

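```bash
python3 -m pendant '[{"delta_pos":[0.002,0,0],"spin":0},{"delta_pos":[0.003,0,0],"spin":0},{"delta_pos":[0.003,0,0],"spin":0}]';  python3 go.py r .06 -.048 .0752; python3 rear.py .06 amber r2
```

```text
t: 9.55
tool_pos: [0.591, 0.0511, 0.0758]
orientation: [-2.047, -2.376, -0.002]
force: [2.2, -1.4, 1.2]
opening: 0.019
t 9.55 tcp [0.591  0.0511 0.0758] rig [ 0.0609 -0.0382  0.0758] jaw 0.148 tilt -0.99998 F [ 2.2 -1.4  1.2] op 0.019 q [-0.    0.23  1.65  0.    1.27 -0.15]
delta [-0.0098 -0.0009  0.0006] spin -0.002
```

View pics/r2.png

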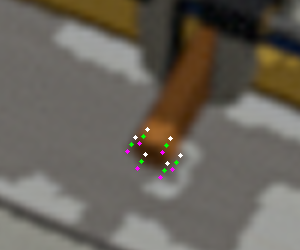

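```bash
cat > prof.py <<'E'
from bars import *
import sys
X=float(sys.argv[1])
ys=np.arange(-.105,-.06,.0015)
for c in("scene","top"):
    d=cam(c);im=d["color"].astype(np.float32);z=.080 if c=="scene" else .089
    acc=0
    for dx in(-.004,0,.004):
        uv=proj(d,toworld(np.c_[np.full(len(ys),X+dx),ys,np.full(len(ys),z)])).astype(np.float32)
        acc=acc+cv2.remap(im,uv[:,0].reshape(1,-1),uv[:,1].reshape(1,-1),cv2.INTER_LINEAR)[0]/3
    print(c,"R-B at y:",[(round(y*1e3,1),int(v[2]-v[0])) for y,v in zip(ys,acc)])
E
python3 prof.py .06
```

```text
scene R-B at y: [(np.float64(-105.0), 6), (np.float64(-103.5), 6), (np.float64(-102.0), 5), (np.float64(-100.5), 5), (np.float64(-99.0), 5), (np.float64(-97.5), 6), (np.float64(-96.0), 7), (np.float64(-94.5), 10), (np.float64(-93.0), 15), (np.float64(-91.5), 23), (np.float64(-90.0), 31), (np.float64(-88.5), 39), (np.float64(-87.0), 46), (np.float64(-85.5), 52), (np.float64(-84.0), 57), (np.float64(-82.5), 66), (np.float64(-81.0), 78), (np.float64(-79.5), 90), (np.float64(-78.0), 98), (np.float64(-76.5), 101), (np.float64(-75.0), 101), (np.float64(-73.5), 100), (np.float64(-72.0), 97), (np.float64(-70.5), 92), (np.float64(-69.0), 84), (np.float64(-67.5), 75), (np.float64(-66.0), 69), (np.float64(-64.5), 66), (np.float64(-63.0), 66), (np.float64(-61.5), 67)]
top R-B at y: [(np.float64(-105.0), 21), (np.float64(-103.5), 13), (np.float64(-102.0), 7), (np.float64(-100.5), 8), (np.float64(-99.0), 8), (np.float64(-97.5), 8), (np.float64(-96.0), 7), (np.float64(-94.5), 7), (np.float64(-93.0), 6), (np.float64(-91.5), 6), (np.float64(-90.0), 9), (np.float64(-88.5), 37), (np.float64(-87.0), 71), (np.float64(-85.5), 69), (np.float64(-84.0), 54), (np.float64(-82.5), 30), (np.float64(-81.0), 20), (np.float64(-79.5), 7), (np.float64(-78.0), 4), (np.float64(-76.5), 7), (np.float64(-75.0), 7), (np.float64(-73.5), 7), (np.float64(-72.0), 8), (np.float64(-70.5), 7), (np.float64(-69.0), 7), (np.float64(-67.5), 9), (np.float64(-66.0), 10), (np.float64(-64.5), 9), (np.float64(-63.0), 9), (np.float64(-61.5), 9)]
```

```bash
sed -i 's/print(c,"R-B.*/print(c,[(float(round(y*1e3,1)),int(v[2]-v[0])) for y,v in zip(ys,acc) if -95e-3<y<-78e-3])/' prof.py; python3 -m pendant '[{"delta_pos":[0.002,0,0],"spin":0},{"delta_pos":[0.004,0,0],"spin":0},{"delta_pos":[0.004,0,0],"spin":0}]' 1 50;  python3 go.py r .06 -.048 .0752; python3 prof.py .06
```

```text
t: 10.0
tool_pos: [0.5905, 0.0544, 0.0759]
orientation: [-2.048, -2.377, -0.0]
force: [2.9, -5.6, -0.4]
opening: 0.0191
t 10.0 tcp [0.5905 0.0544 0.0759] rig [ 0.0609 -0.0349  0.0759] jaw 0.148 tilt -0.99999 F [ 2.9 -5.6 -0.4] op 0.0191 q [ 0.    0.23  1.65  0.    1.27 -0.15]
delta [-0.0131 -0.0009  0.0006] spin -0.002
scene [(-94.5, 6), (-93.0, 7), (-91.5, 9), (-90.0, 14), (-88.5, 21), (-87.0, 30), (-85.5, 40), (-84.0, 46), (-82.5, 50), (-81.0, 56), (-79.5, 66)]
top [(-94.5, 6), (-93.0, 7), (-91.5, 7), (-90.0, 7), (-88.5, 6), (-87.0, 9), (-85.5, 36), (-84.0, 66), (-82.5, 79), (-81.0, 65), (-79.5, 49)]
```

```bash
python3 -m pendant '[{"delta_pos":[0.002,0,0],"spin":0},{"delta_pos":[0.004,0,0],"spin":0},{"delta_pos":[0.004,0,0],"spin":0}]' 1 50;  python3 go.py r .06 -.048 .0752; python3 prof.py .06
```

```text
t: 10.4
tool_pos: [0.5906, 0.0546, 0.0762]
orientation: [2.052, 2.379, -0.005]
force: [3.1, -18.2, 0.6]
opening: 0.0183
t 10.4 tcp [0.5906 0.0546 0.0762] rig [ 0.0611 -0.0347  0.0762] jaw 0.147 tilt -1.0 F [  3.1 -18.2   0.6] op 0.0183 q [ 0.01  0.22  1.65 -0.    1.27 -0.14]
delta [-0.0133 -0.0011  0.001 ] spin -0.003
scene [(-94.5, 6), (-93.0, 7), (-91.5, 9), (-90.0, 14), (-88.5, 21), (-87.0, 29), (-85.5, 39), (-84.0, 45), (-82.5, 48), (-81.0, 52), (-79.5, 62)]
top [(-94.5, 6), (-93.0, 5), (-91.5, 7), (-90.0, 7), (-88.5, 6), (-87.0, 8), (-85.5, 34), (-84.0, 66), (-82.5, 78), (-81.0, 72), (-79.5, 64)]
```

```bash
python3 -m pendant '[{"delta_pos":[0,0,0],"spin":0},{"delta_pos":[0,0,0],"spin":0},{"delta_pos":[0,0,0],"spin":0},{"delta_pos":[0,0,0],"spin":0},{"delta_pos":[0,0,0],"spin":0}]' 0.14;python3 -m pendant '[{"delta_pos":[0,0,-0.03],"spin":0},{"delta_pos":[0,0,-0.06],"spin":0},{"delta_pos":[0,0,-0.1],"spin":0},{"delta_pos":[0,0,-0.14],"spin":0},{"delta_pos":[0,0,-0.14],"spin":0}]' 1;  python3 go.py r .06 .15 .155; python3 prof.py .06
```

```text
t: 11.0
tool_pos: [0.5904, 0.0551, 0.076]
orientation: [-2.051, -2.379, 0.005]
force: [0.1, 0.5, -0.4]
opening: 0.0397
t: 11.5
tool_pos: [0.5942, 0.0557, 0.2238]
orientation: [2.046, 2.374, 0.007]
force: [1.3, -0.1, 0.7]
opening: 0.0045
t 11.5 tcp [0.5942 0.0557 0.2238] rig [ 0.0648 -0.0342  0.2238] jaw 0.148 tilt -0.99996 F [ 1.3 -0.1  0.7] op 0.0045 q [ 0.01  0.11  1.5  -0.    1.52 -0.14]
delta [ 0.1844 -0.0058  0.0682] spin -0.002
scene [(-94.5, 10), (-93.0, 15), (-91.5, 21), (-90.0, 29), (-88.5, 36), (-87.0, 43), (-85.5, 51), (-84.0, 60), (-82.5, 71), (-81.0, 82), (-79.5, 92)]
top [(-94.5, 7), (-93.0, 8), (-91.5, 8), (-90.0, 7), (-88.5, 7), (-87.0, 11), (-85.5, 27), (-84.0, 36), (-82.5, 37), (-81.0, 33), (-79.5, 22)]
```

```bash
python3 -m pendant '[{"delta_pos":[0.05,-0.0058,0],"spin":0},{"delta_pos":[0.1,-0.0058,0],"spin":0},{"delta_pos":[0.15,-0.0058,0],"spin":0},{"delta_pos":[0.184,-0.0058,0],"spin":0},{"delta_pos":[0.184,-0.0058,0.02],"spin":0},{"delta_pos":[0.184,-0.0058,0.06],"spin":0},{"delta_pos":[0.184,-0.0058,0.07],"spin":0},{"delta_pos":[0.184,-0.0058,0.07],"spin":0}]' 1;  python3 go.py r .06 .15 .155; python3 pic.py scene l1s 280 140 180 150 4;python3 pic.py top l1t 180 140 180 150 4
```

```text
t: 12.4
tool_pos: [0.556, 0.2357, 0.1431]
orientation: [-2.05, -2.378, 0.012]
force: [0.6, -0.6, 0.3]
opening: 0.0005
t 12.4 tcp [0.556  0.2357 0.1431] rig [0.0539 0.1495 0.1431] jaw 0.148 tilt -0.99997 F [ 0.6 -0.6  0.3] op 0.0005 q [ 0.32  0.19  1.56 -0.    1.4   0.17]
delta [ 0.0005  0.006  -0.012 ] spin -0.002
```

View pics/l1s.png

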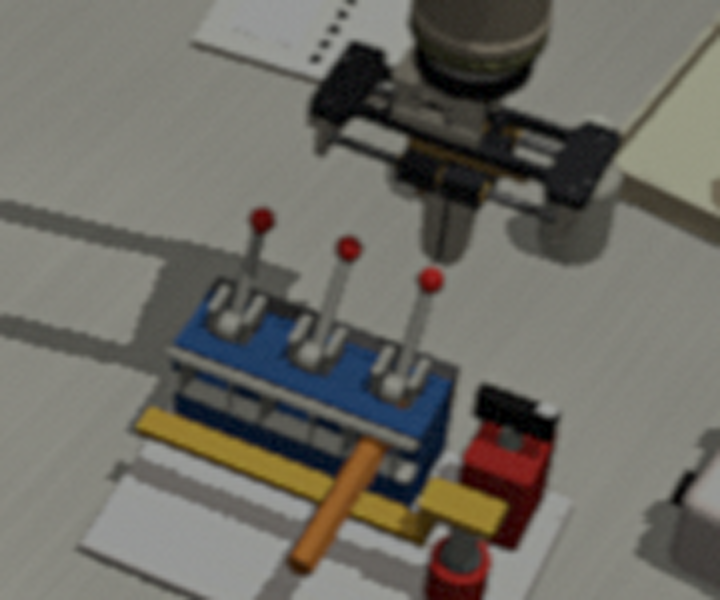

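View pics/l1t.png

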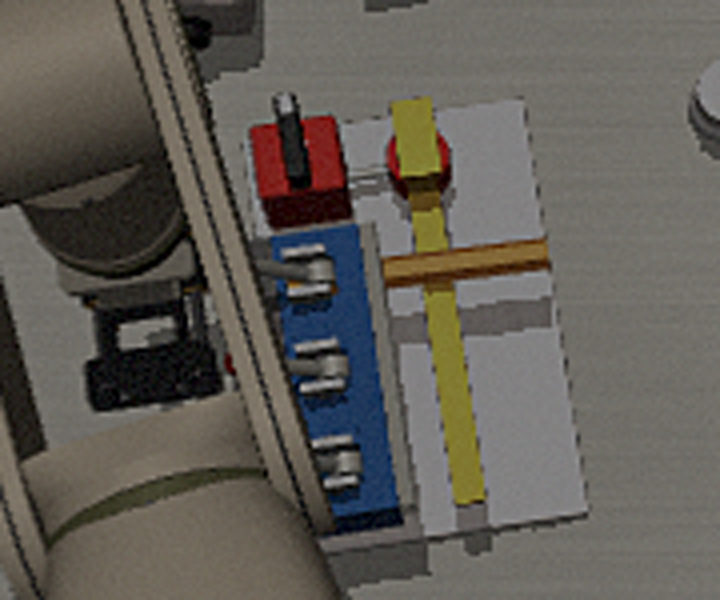

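```bash
python3 -m pendant '[{"delta_pos":[0,0.006,-0.010],"spin":0},{"delta_pos":[-0.01,0.006,-0.010],"spin":0},{"delta_pos":[-0.02,0.006,-0.010],"spin":0},{"delta_pos":[-0.03,0.006,-0.010],"spin":0},{"delta_pos":[-0.04,0.006,-0.010],"spin":0},{"delta_pos":[-0.05,0.006,-0.010],"spin":0},{"delta_pos":[-0.06,0.006,-0.010],"spin":0},{"delta_pos":[-0.07,0.006,-0.010],"spin":0}]';  python3 go.py r .06 .05 .155; python3 pic.py scene l2s 280 140 180 150 4
```

```text
t: 13.3
tool_pos: [0.575, 0.167, 0.1577]
orientation: [2.051, 2.378, -0.002]
force: [0.1, 3.0, 2.0]
opening: 0.0006
t 13.3 tcp [0.575  0.167  0.1577] rig [0.0625 0.0787 0.1577] jaw 0.147 tilt -1.0 F [0.1 3.  2. ] op 0.0006 q [ 0.2   0.16  1.56 -0.    1.41  0.05]
delta [-0.0287 -0.0024  0.0027] spin -0.003
```

View pics/l2s.png

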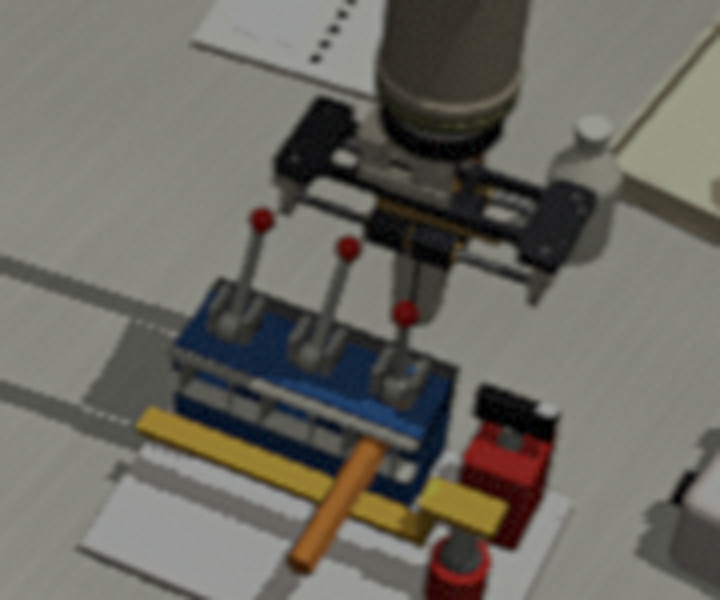

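```bash
python3 -m pendant '[{"delta_pos":[-0.007,-0.002,0.002],"spin":0},{"delta_pos":[-0.014,-0.002,0.003],"spin":0},{"delta_pos":[-0.02,-0.002,0.004],"spin":0},{"delta_pos":[-0.026,-0.002,0.004],"spin":0}]';  python3 go.py r .06 .05 .155;  python3 -m pendant '[{"delta_pos":[-0.003,0,0],"spin":0},{"delta_pos":[-0.006,0,0],"spin":0},{"delta_pos":[-0.006,0,0],"spin":0}]';  python3 go.py r .06 .05 .155; python3 pic.py scene l3s 280 140 180 150 4
```

```text
t: 13.75
tool_pos: [0.5766, 0.1411, 0.1529]
orientation: [-2.051, -2.378, 0.0]
force: [-1.9, 27.3, -0.1]
opening: 0.0005
t 13.75 tcp [0.5766 0.1411 0.1529] rig [0.0602 0.0529 0.1529] jaw 0.147 tilt -1.0 F [-1.9 27.3 -0.1] op 0.0005 q [0.15 0.15 1.58 0.   1.41 0.01]
delta [-0.0029 -0.0002 -0.0021] spin -0.003
t: 14.05
tool_pos: [0.5766, 0.1408, 0.1529]
orientation: [-2.043, -2.376, -0.01]
force: [-2.8, 26.4, 3.4]
opening: 0.0004
t 14.05 tcp [0.5766 0.1408 0.1529] rig [0.0602 0.0526 0.1529] jaw 0.15 tilt -0.99995 F [-2.8 26.4  3.4] op 0.0004 q [ 0.15  0.15  1.59  0.01  1.4  -0.01]
delta [-0.0026 -0.0002 -0.0021] spin 0.0
```

View pics/l3s.png

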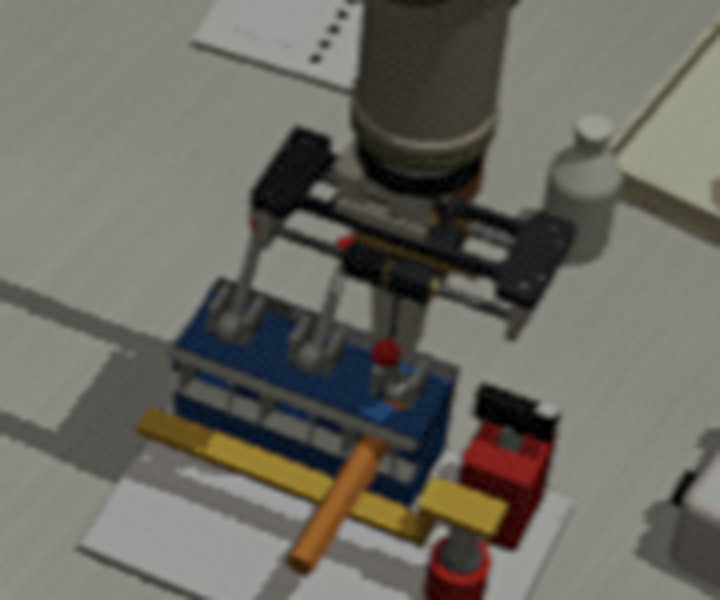

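```bash
python3 -m pendant '[{"delta_pos":[0.02,0,-0.01],"spin":0},{"delta_pos":[0.03,0,-0.05],"spin":0},{"delta_pos":[0.03,0,-0.08],"spin":0},{"delta_pos":[0.03,0,-0.1],"spin":0},{"delta_pos":[0.03,0,-0.1],"spin":0}]';  python3 go.py r .06 .05 .155;  python3 -c "
from fit import *
for c in('top','scene'): print(c,[(np.round(p,1).tolist(),int(a)) for p,a in balls(cam(c))])
from bars import *
bars('top');bars('scene')"; python3 prof.py .06;python3 pic.py top l4t 180 140 300 180 2.6
```

```text
t: 14.6
tool_pos: [0.574, 0.1692, 0.2568]
orientation: [-2.046, -2.379, -0.016]
force: [0.4, 0.4, 0.3]
opening: 0.0006
t 14.6 tcp [0.574  0.1692 0.2568] rig [0.0618 0.0811 0.2568] jaw 0.15 tilt -0.99994 F [0.4 0.4 0.3] op 0.0006 q [0.2  0.11 1.44 0.01 1.58 0.05]
delta [-0.032  -0.0023  0.1015] spin 0.0
top [([259.3, 178.2], 64), ([290.4, 177.4], 14), ([277.9, 179.6], 17)]
scene [([376.2, 227.0], 25), ([406.1, 254.9], 134), ([395.5, 282.6], 45)]
top rose 123 mid [ 0.4353 -0.2784] yaw -0.051 len 0.1511
scene amber 249 mid [0.5625 0.109 ] yaw 0.127 len 0.1187
scene rose 449 mid [ 0.4301 -0.2696] yaw -0.015 len 0.1708
scene [(-94.5, 6), (-93.0, 9), (-91.5, 15), (-90.0, 22), (-88.5, 29), (-87.0, 36), (-85.5, 42), (-84.0, 50), (-82.5, 59), (-81.0, 70), (-79.5, 81)]
top [(-94.5, 8), (-93.0, 7), (-91.5, 7), (-90.0, 6), (-88.5, 5), (-87.0, 9), (-85.5, 41), (-84.0, 72), (-82.5, 79), (-81.0, 78), (-79.5, 76)]
```

View pics/l4t.png

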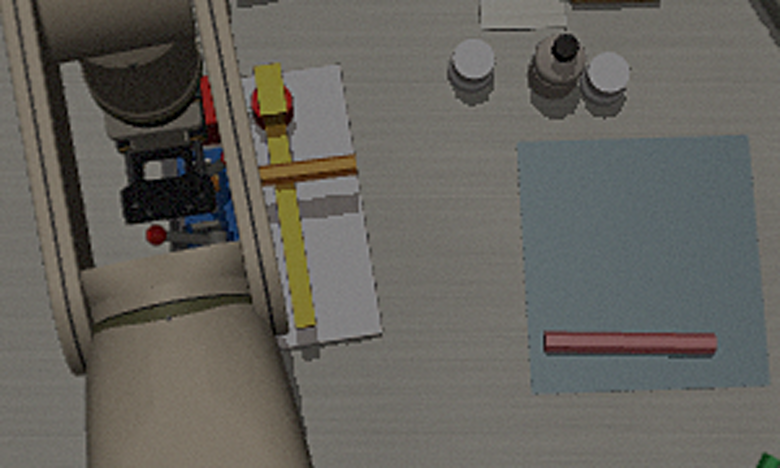

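```bash
python3 - <<'E'
from bars import *
d=cam("scene")
for a in(1.0,1.05,1.1,1.15,1.2):
    al=.7-a; print(a,np.round(proj(d,toworld(np.array([[.06,.065+.07*np.sin(al),.1065+.07*np.cos(al)]])))[0],1))
for c in("top","scene"):
    d=cam(c);im=d["color"].astype(int);b,g,r=im[...,0],im[...,1],im[...,2]
    m=((r-g>14)&(r-b>5)&(r>1.18*g)).astype(np.uint8)
    n,lab,st,ce=cv2.connectedComponentsWithStats(m)
    for i in range(1,n):
        v,u=np.nonzero(lab==i)
        if st[i,4]<200: continue
        P=back(d,np.c_[u,v],.010)[:,:2]
        if abs(P.mean(0)-[.43,-.28]).max()>.05: continue
        (cx,cy),(w,h),a=cv2.minAreaRect((P*1e3).astype(np.float32));print(c,st[i,4],cx,cy,w,h,a)
        box=cv2.boxPoints(((cx,cy),(w,h),a));print(np.round(box,1).tolist())
E
python3 go.py w .433 -.32 .15 -.02
```

```text
1.0 [378.6 222.8]
1.05 [378.  223.9]
1.1 [377.5 225.1]
1.15 [376.9 226.4]
1.2 [376.4 227.6]
top 525 430.7067565917969 -270.861572265625 172.34629821777344 20.92341423034668 89.82383728027344
[[420.0, -357.0], [440.8999938964844, -357.1000061035156], [441.3999938964844, -184.6999969482422], [420.5, -184.6999969482422]]
scene 526 429.54046630859375 -268.7691650390625 174.03103637695312 21.229787826538086 89.08987426757812
[[417.5, -355.6000061035156], [438.79998779296875, -355.8999938964844], [441.5, -181.89999389648438], [420.29998779296875, -181.60000610351562]]
t 15.1 tcp [0.5721 0.1693 0.2524] rig [0.0599 0.0815 0.2524] jaw 0.15 tilt -0.99995 F [ 0.2 -0.5  0.3] op 0.0008 q [0.2  0.11 1.45 0.01 1.58 0.05]
delta [-0.464  -0.2105  0.0982] spin 0.17
```

```bash
python3 go.py w .430 -.325 .2 -.009
```

```text
t 15.1 tcp [0.5721 0.1693 0.2524] rig [0.0599 0.0815 0.2524] jaw 0.15 tilt -0.99995 F [ 0.2 -0.5  0.3] op 0.0008 q [0.2  0.11 1.45 0.01 1.58 0.05]
delta [-0.468  -0.2143  0.0481] spin 0.159
```

```bash
python3 -m pendant '[{"delta_pos":[-0.045,-0.02,0],"spin":0.02},{"delta_pos":[-0.09,-0.04,0],"spin":0.04},{"delta_pos":[-0.135,-0.06,0],"spin":0.06},{"delta_pos":[-0.18,-0.08,0],"spin":0.08},{"delta_pos":[-0.225,-0.1,0],"spin":0.1},{"delta_pos":[-0.27,-0.12,0],"spin":0.12},{"delta_pos":[-0.315,-0.14,0.02],"spin":0.14},{"delta_pos":[-0.36,-0.16,0.03],"spin":0.16},{"delta_pos":[-0.405,-0.18,0.05],"spin":0.16},{"delta_pos":[-0.45,-0.2,0.05],"spin":0.16}]' -0.3;  python3 go.py w .430 -.325 .1 -.009;python3 -m pendant '[{"delta_pos":[0,0,0],"spin":0}]'; python3 go.py w .430 -.325 .1 -.009
```

```text
t: 16.1
tool_pos: [0.441, -0.3006, 0.1961]
orientation: [-2.224, -2.202, -0.007]
force: [1.0, -0.5, 0.5]
opening: 0.0605
t 16.1 tcp [ 0.441  -0.3006  0.1961] rig [-0.1399 -0.3636  0.1961] jaw -0.01 tilt -0.99992 F [ 1.  -0.5  0.5] op 0.0605 q [-0.7  -0.03  1.69  0.01  1.49 -0.69]
delta [-0.0256 -0.0103  0.0958] spin -0.001
t: 16.2
tool_pos: [0.4386, -0.3053, 0.1951]
orientation: [-2.229, -2.196, -0.004]
force: [-0.0, -0.1, -0.1]
opening: 0.0604
t 16.2 tcp [ 0.4386 -0.3053  0.1951] rig [-0.143  -0.3679  0.1951] jaw -0.015 tilt -0.99992 F [-0.  -0.1 -0.1] op 0.0604 q [-0.71 -0.02  1.69  0.    1.49 -0.69]
delta [-0.0208 -0.0076  0.095 ] spin -0.006
```

```bash
python3 -m pendant '[{"delta_pos":[-0.02,-0.007,0.04],"spin":0},{"delta_pos":[-0.02,-0.007,0.08],"spin":0},{"delta_pos":[-0.02,-0.007,0.12],"spin":0},{"delta_pos":[-0.02,-0.007,0.13],"spin":0},{"delta_pos":[-0.02,-0.007,0.13],"spin":0}]';  python3 go.py w .430 -.325 .003 -.009;python3 pic.py scene b2 150 280 200 150 3.8;python3 pic.py top b2t 350 170 200 150 3.8
```

```text
t: 16.7
tool_pos: [0.4295, -0.3223, 0.0635]
orientation: [-2.226, -2.193, -0.004]
force: [-0.6, 0.0, 0.9]
opening: 0.0604
t 16.7 tcp [ 0.4295 -0.3223  0.0635] rig [-0.1545 -0.3833  0.0635] jaw -0.015 tilt -0.99986 F [-0.6  0.   0.9] op 0.0604 q [-0.74  0.11  1.8   0.    1.24 -0.73]
delta [-0.0035  0.0012  0.0604] spin -0.006
```

View pics/b2.png

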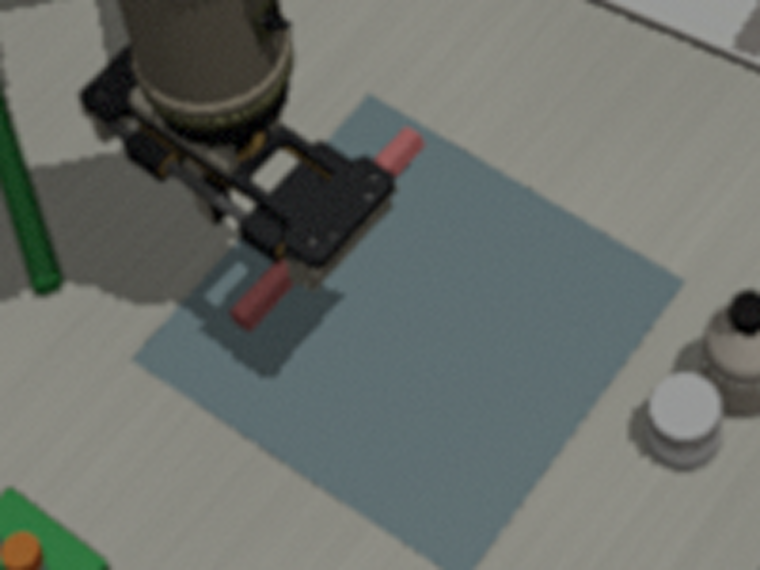

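Bar lies as measured; descend and grip.

```bash
python3 -m pendant '[{"delta_pos":[-0.003,0.001,0.03],"spin":-0.006},{"delta_pos":[-0.003,0.001,0.055],"spin":-0.006},{"delta_pos":[-0.003,0.001,0.06],"spin":-0.006},{"delta_pos":[-0.003,0.001,0.06],"spin":-0.006}]'; python3 go.py w .430 -.325 .003 -.009; python3 -m pendant '[{"delta_pos":[0,0,0],"spin":0},{"delta_pos":[0,0,0],"spin":0},{"delta_pos":[0,0,0],"spin":0},{"delta_pos":[0,0,0],"spin":0},{"delta_pos":[0,0,0],"spin":0},{"delta_pos":[0,0,0],"spin":0}]' 1 50; python3 go.py w .430 -.325 .003 -.009;python3 -m pendant '[{"delta_pos":[0,0,-0.03],"spin":0},{"delta_pos":[0,0,-0.06],"spin":0},{"delta_pos":[0,0,-0.09],"spin":0},{"delta_pos":[0,0,-0.09],"spin":0},{"delta_pos":[0,0,-0.09],"spin":0}]';python3 go.py r -.06 -.18 .09
```

```text
t: 17.2
tool_pos: [0.4329, -0.3271, 0.0083]
orientation: [-2.224, -2.206, -0.004]
force: [-0.1, 0.6, 0.0]
opening: 0.0602
t 17.2 tcp [ 0.4329 -0.3271  0.0083] rig [-0.1518 -0.3886  0.0083] jaw -0.008 tilt -0.99995 F [-0.1  0.6  0. ] op 0.0602 q [-0.74  0.19  1.82  0.    1.13 -0.74]
delta [ 0.002  -0.0029  0.0053] spin 0.001
t: 17.8
tool_pos: [0.4329, -0.3272, 0.0084]
orientation: [-2.224, -2.206, -0.004]
force: [-1.7, 1.5, 2.3]
opening: 0.0189
t 17.8 tcp [ 0.4329 -0.3272  0.0084] rig [-0.1519 -0.3886  0.0084] jaw -0.008 tilt -0.99995 F [-1.7  1.5  2.3] op 0.0189 q [-0.74  0.19  1.82  0.    1.13 -0.74]
delta [ 0.0021 -0.0029  0.0055] spin 0.001
t: 18.3
tool_pos: [0.4336, -0.3282, 0.0988]
orientation: [-2.225, -2.207, -0.004]
force: [-1.1, 2.1, -1.6]
opening: 0.0187
t 18.3 tcp [ 0.4336 -0.3282  0.0988] rig [-0.1513 -0.3898  0.0988] jaw -0.008 tilt -0.99997 F [-1.1  2.1 -1.6] op 0.0187 q [-0.74  0.08  1.77  0.    1.3  -0.74]
delta [0.2215 0.0571 0.0102] spin -0.158
```

```bash
python3 -m pendant '[{"delta_pos":[0,0,0.03],"spin":0},{"delta_pos":[0,0,0.06],"spin":0},{"delta_pos":[0,0,0.08],"spin":0},{"delta_pos":[0,0,0.0895],"spin":0},{"delta_pos":[0,0,0.0895],"spin":0},{"delta_pos":[0,0,0.0895],"spin":0}]'; python3 -m pendant '[{"delta_pos":[0,0,0],"spin":0},{"delta_pos":[0,0,0],"spin":0},{"delta_pos":[0,0,0],"spin":0},{"delta_pos":[0,0,0.004],"spin":0},{"delta_pos":[0,0,0.007],"spin":0},{"delta_pos":[0,0,0.007],"spin":0}]' -0.1; python3 go.py w .430 -.325 .002 -.009;python3 pic.py scene b3 150 280 200 150 3.8
```

```text
t: 18.9
tool_pos: [0.4326, -0.3269, 0.0081]
orientation: [-2.224, -2.205, -0.004]
force: [0.5, 0.3, 0.5]
opening: 0.0186
t: 19.5
tool_pos: [0.4324, -0.3267, 0.0007]
orientation: [-2.223, -2.205, -0.004]
force: [0.1, -0.6, -0.7]
opening: 0.0513
t 19.5 tcp [ 0.4324 -0.3267  0.0007] rig [-0.1524 -0.3881  0.0007] jaw -0.008 tilt -0.99994 F [ 0.1 -0.6 -0.7] op 0.0513 q [-0.74  0.2   1.83  0.    1.12 -0.74]
delta [ 0.0017 -0.0024 -0.0013] spin 0.001
```

View pics/b3.png

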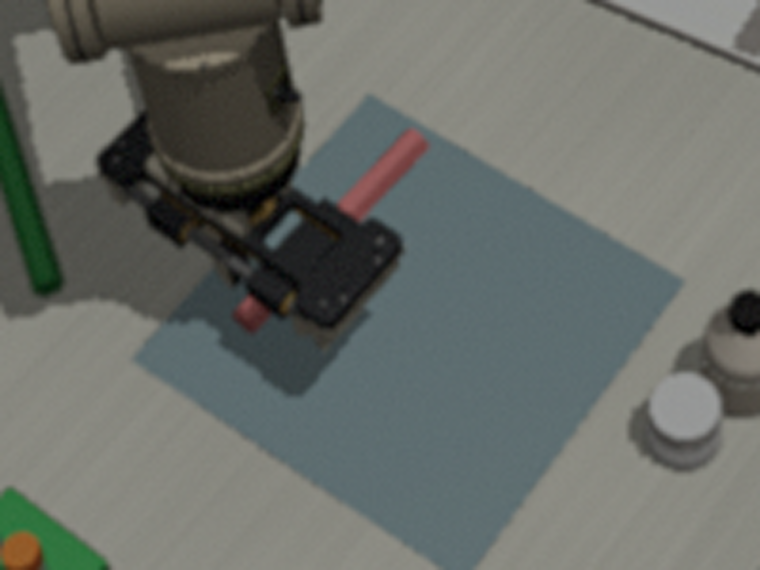

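```bash
python3 -m pendant '[{"delta_pos":[0,0,-0.001],"spin":0},{"delta_pos":[0,0,-0.001],"spin":0},{"delta_pos":[0,0,-0.001],"spin":0},{"delta_pos":[0,0,-0.001],"spin":0},{"delta_pos":[0,0,-0.001],"spin":0},{"delta_pos":[0,0,-0.001],"spin":0}]' 1 50; python3 go.py w .430 -.325 .003 -.009;python3 -m pendant '[{"delta_pos":[0,0,-0.03],"spin":0},{"delta_pos":[0,0,-0.06],"spin":0},{"delta_pos":[0,0,-0.09],"spin":0},{"delta_pos":[0,0,-0.09],"spin":0},{"delta_pos":[0,0,-0.09],"spin":0}]';python3 go.py r -.06 -.18 .09
```

```text
t: 20.15
tool_pos: [0.4324, -0.3267, 0.0018]
orientation: [-2.223, -2.205, -0.004]
force: [1.0, -0.4, 0.9]
opening: 0.0186
t 20.15 tcp [ 0.4324 -0.3267  0.0018] rig [-0.1523 -0.3881  0.0018] jaw -0.008 tilt -0.99994 F [ 1.  -0.4  0.9] op 0.0186 q [-0.74  0.2   1.83  0.    1.12 -0.74]
delta [ 0.0017 -0.0024 -0.0011] spin 0.001
t: 20.65
tool_pos: [0.4333, -0.3279, 0.0923]
orientation: [-2.224, -2.206, -0.004]
force: [-1.1, -0.1, -1.5]
opening: 0.0185
t 20.65 tcp [ 0.4333 -0.3279  0.0923] rig [-0.1516 -0.3894  0.0923] jaw -0.008 tilt -0.99996 F [-1.1 -0.1 -1.5] op 0.0185 q [-0.74  0.08  1.77  0.    1.29 -0.74]
delta [0.2212 0.0575 0.0038] spin -0.158
```

```bash
python3 -m pendant '[{"delta_pos":[0.03,0.01,-0.005],"spin":-0.03},{"delta_pos":[0.065,0.02,-0.008],"spin":-0.06},{"delta_pos":[0.1,0.03,-0.01],"spin":-0.1},{"delta_pos":[0.14,0.045,-0.01],"spin":-0.158},{"delta_pos":[0.18,0.057,-0.01],"spin":-0.158},{"delta_pos":[0.205,0.057,-0.005],"spin":-0.158},{"delta_pos":[0.221,0.057,0.0],"spin":-0.158},{"delta_pos":[0.221,0.057,0],"spin":-0.158},{"delta_pos":[0.221,0.057,0],"spin":-0.158}]'; python3 go.py r -.06 -.15 .0745;python3 pic.py scene q1 280 180 180 150 4;python3 pic.py top q1t 230 140 180 150 4
```

```text
t: 21.55
tool_pos: [0.491, -0.1071, 0.0923]
orientation: [-2.041, -2.374, -0.003]
force: [-0.3, -0.6, -0.6]
opening: 0.0188
t 21.55 tcp [ 0.491  -0.1071  0.0923] rig [-0.0615 -0.1797  0.0923] jaw 0.151 tilt -0.99994 F [-0.3 -0.6 -0.6] op 0.0188 q [-0.32 -0.03  1.89  0.01  1.29 -0.47]
delta [0.0295 0.0017 0.0181] spin 0.001
```

View pics/q1.png

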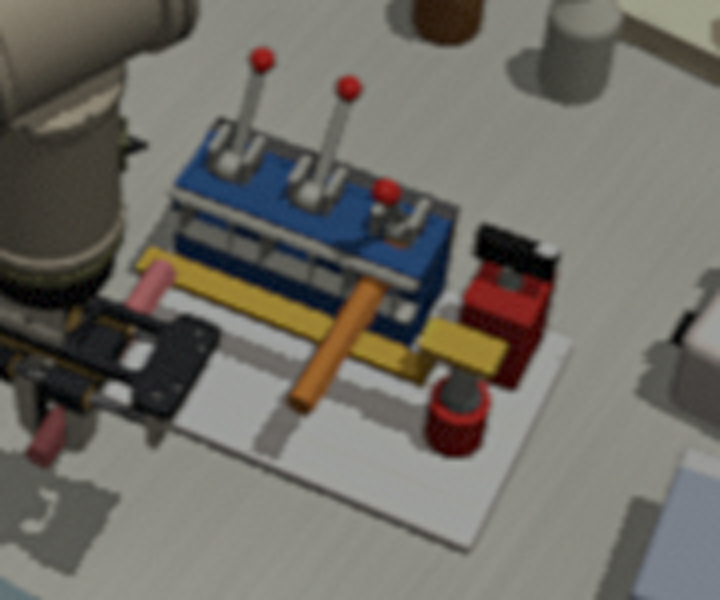

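View pics/q1t.png

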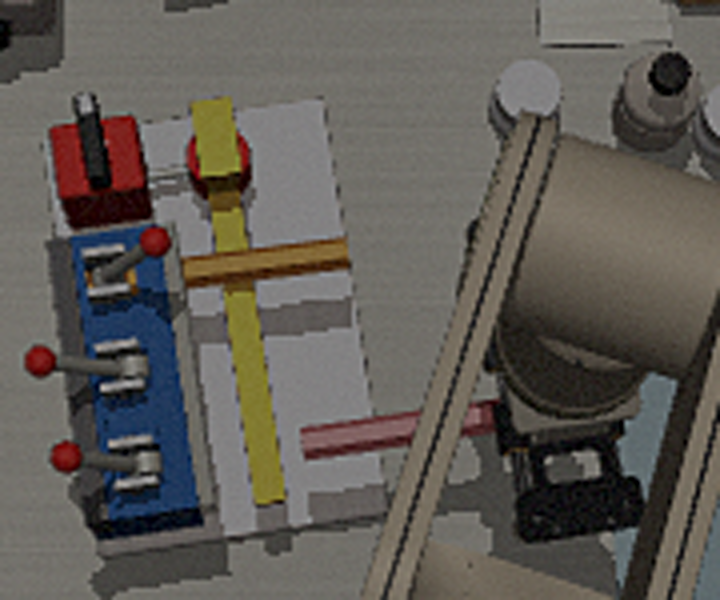

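```bash
python3 -m pendant '[{"delta_pos":[0,0.002,0.018],"spin":0},{"delta_pos":[0.012,0.002,0.018],"spin":0},{"delta_pos":[0.024,0.002,0.018],"spin":0},{"delta_pos":[0.036,0.002,0.018],"spin":0},{"delta_pos":[0.042,0.002,0.018],"spin":0},{"delta_pos":[0.042,0.002,0.018],"spin":0}]'; python3 go.py r -.0597 -.057 .0745; python3 - <<'E'
from bars import *
for c in("top","scene"):
    d=cam(c);im=d["color"].astype(int);b,g,r=im[...,0],im[...,1],im[...,2]
    m=(r-g>14)&(r-b>5)&(r>1.18*g)
    v,u=np.nonzero(m);P=torig(back(d,np.c_[u,v],.086))
    P=P[(np.abs(P[:,0]+.06)<.025)&(P[:,1]<.03)&(P[:,1]>-.23)]
    for lo in np.arange(-.23,.03,.015):
        s=P[(P[:,1]>=lo)&(P[:,1]<lo+.015)]
        if len(s)>12: print(c,round(lo,3),len(s),np.round(s[:,0].mean(),4),np.round(s[:,0].min(),4),np.round(s[:,0].max(),4))
    print(P[:,1].max(),P[:,1].min())
E
```

```text
t: 22.25
tool_pos: [0.4875, -0.065, 0.0761]
orientation: [-2.042, -2.376, -0.005]
force: [-0.2, 0.3, 0.1]
opening: 0.0187
t 22.25 tcp [ 0.4875 -0.065   0.0761] rig [-0.0587 -0.1375  0.0761] jaw 0.151 tilt -0.99996 F [-0.2  0.3  0.1] op 0.0187 q [-0.24 -0.04  1.93  0.01  1.26 -0.4 ]
delta [ 0.0805 -0.0009  0.0023] spin 0.001
top -0.11 53 -0.0602 -0.0709 -0.0495
top -0.095 21 -0.0625 -0.0707 -0.0509
top -0.065 39 -0.059 -0.0708 -0.0498
top -0.05 50 -0.0598 -0.0707 -0.0495
top -0.035 54 -0.0605 -0.0755 -0.0493
top -0.02 63 -0.0624 -0.0751 -0.0496
top -0.005 35 -0.06 -0.0704 -0.0494
0.004460635280428628 -0.15248413326210306
scene -0.17 35 -0.0596 -0.0689 -0.0504
scene -0.155 38 -0.061 -0.071 -0.0502
scene -0.14 24 -0.0638 -0.0702 -0.056
scene -0.035 82 -0.0597 -0.0844 -0.0353
scene -0.02 50 -0.0582 -0.0828 -0.0383
scene -0.005 29 -0.0586 -0.0693 -0.0458
0.007815274482754708 -0.17187235800009265
```

```bash
python3 -m pendant '[{"delta_pos":[0,-0.001,0.0018],"spin":0},{"delta_pos":[0.006,-0.001,0.0018],"spin":0},{"delta_pos":[0.012,-0.001,0.0018],"spin":0},{"delta_pos":[0.018,-0.001,0.0018],"spin":0},{"delta_pos":[0.024,-0.001,0.0018],"spin":0}]'; python3 go.py r -.0597 -.057 .0745; python3 -m pendant '[{"delta_pos":[0.006,0,0],"spin":0},{"delta_pos":[0.012,0,0],"spin":0},{"delta_pos":[0.018,0,0],"spin":0},{"delta_pos":[0.024,0,0],"spin":0}]'; python3 go.py r -.0597 -.057 .0745
```

```text
t: 22.85
tool_pos: [0.4829, -0.0417, 0.0744]
orientation: [-2.043, -2.375, -0.005]
force: [0.4, -0.7, -0.8]
opening: 0.0185
t 22.85 tcp [ 0.4829 -0.0417  0.0744] rig [-0.0598 -0.1139  0.0744] jaw 0.15 tilt -0.99996 F [ 0.4 -0.7 -0.8] op 0.0185 q [-0.2  -0.06  1.95  0.01  1.25 -0.35]
delta [0.0569 0.0001 0.0004] spin 0.0
t: 23.25
tool_pos: [0.4793, -0.0175, 0.0746]
orientation: [-2.043, -2.375, -0.005]
force: [-0.2, 0.0, -0.2]
opening: 0.0186
t 23.25 tcp [ 0.4793 -0.0175  0.0746] rig [-0.0598 -0.0893  0.0746] jaw 0.15 tilt -0.99996 F [-0.2  0.  -0.2] op 0.0186 q [-0.15 -0.07  1.97  0.01  1.25 -0.3 ]
delta [0.0323 0.0001 0.0004] spin 0.0
```

```bash
python3 -m pendant '[{"delta_pos":[0.006,0,0],"spin":0},{"delta_pos":[0.012,0,0],"spin":0},{"delta_pos":[0.018,0,0],"spin":0},{"delta_pos":[0.024,0,0],"spin":0},{"delta_pos":[0.028,0,0],"spin":0}]'; python3 go.py r -.0597 -.057 .0745; python3 -m pendant '[{"delta_pos":[0.003,0,0],"spin":0},{"delta_pos":[0.005,0,0],"spin":0},{"delta_pos":[0.006,0,0],"spin":0}]'; python3 go.py r -.0597 -.057 .0745;python3 prof.py -.06
```

```text
t: 23.75
tool_pos: [0.475, 0.0108, 0.0749]
orientation: [-2.043, -2.376, -0.005]
force: [-0.2, 0.1, -0.4]
opening: 0.0188
t 23.75 tcp [0.475  0.0108 0.0749] rig [-0.0598 -0.0607  0.0749] jaw 0.15 tilt -0.99996 F [-0.2  0.1 -0.4] op 0.0188 q [-0.09 -0.09  1.98  0.01  1.25 -0.24]
delta [0.0037 0.0001 0.0004] spin 0.0
t: 24.05
tool_pos: [0.4748, 0.0144, 0.0754]
orientation: [-2.046, -2.379, -0.001]
force: [1.3, -14.7, -0.7]
opening: 0.019
t 24.05 tcp [0.4748 0.0144 0.0754] rig [-0.0594 -0.0572  0.0754] jaw 0.15 tilt -0.99999 F [  1.3 -14.7  -0.7] op 0.019 q [-0.08 -0.09  1.98  0.    1.25 -0.23]
delta [ 0.0002 -0.0003  0.0009] spin 0.0
scene [(-94.5, 7), (-93.0, 8), (-91.5, 9), (-90.0, 11), (-88.5, 15), (-87.0, 20), (-85.5, 24), (-84.0, 28), (-82.5, 30), (-81.0, 30), (-79.5, 31)]
top [(-94.5, 10), (-93.0, 11), (-91.5, 11), (-90.0, 10), (-88.5, 10), (-87.0, 10), (-85.5, 8), (-84.0, 8), (-82.5, 8), (-81.0, 10), (-79.5, 9)]
```

```bash
python3 -m pendant '[{"delta_pos":[0,0,0],"spin":0},{"delta_pos":[0,0,0],"spin":0},{"delta_pos":[0,0,0],"spin":0},{"delta_pos":[0,0,0],"spin":0},{"delta_pos":[0,0,0],"spin":0}]' 0.14;python3 -m pendant '[{"delta_pos":[0,0,-0.03],"spin":0},{"delta_pos":[0,0,-0.06],"spin":0},{"delta_pos":[0,0,-0.1],"spin":0},{"delta_pos":[0,0,-0.14],"spin":0},{"delta_pos":[0,0,-0.145],"spin":0},{"delta_pos":[0,0,-0.145],"spin":0}]' 1;  python3 go.py r -.06 .15 .155;python3 pic.py scene q2 280 180 180 150 4;python3 prof.py -.06
```

```text
t: 24.65
tool_pos: [0.4748, 0.0146, 0.0754]
orientation: [-2.045, -2.379, -0.001]
force: [0.3, -0.3, -0.1]
opening: 0.0403
t: 25.25
tool_pos: [0.4763, 0.014, 0.222]
orientation: [-2.047, -2.381, -0.005]
force: [-0.0, -0.2, 0.2]
opening: 0.001
t 25.25 tcp [0.4763 0.014  0.222 ] rig [-0.058  -0.0577  0.222 ] jaw 0.15 tilt -0.99999 F [-0.  -0.2  0.2] op 0.001 q [-0.08 -0.21  1.82  0.    1.54 -0.23]
delta [ 0.2075 -0.002   0.0677] spin 0.0
scene [(-94.5, 8), (-93.0, 11), (-91.5, 15), (-90.0, 19), (-88.5, 24), (-87.0, 28), (-85.5, 29), (-84.0, 31), (-82.5, 32), (-81.0, 35), (-79.5, 38)]
top [(-94.5, 0), (-93.0, 1), (-91.5, 1), (-90.0, 1), (-88.5, 0), (-87.0, 1), (-85.5, 2), (-84.0, 1), (-82.5, 1), (-81.0, 3), (-79.5, 1)]
```

View pics/q2.png

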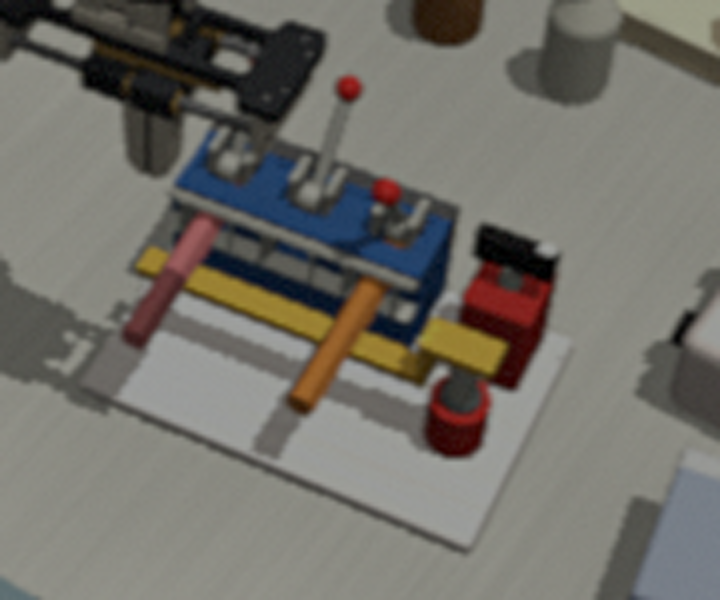

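Both in. Now lever 1.

```bash
python3 -m pendant '[{"delta_pos":[0.05,-0.002,0],"spin":0},{"delta_pos":[0.1,-0.002,0],"spin":0},{"delta_pos":[0.15,-0.002,0],"spin":0},{"delta_pos":[0.195,-0.002,0],"spin":0},{"delta_pos":[0.208,-0.002,0.0],"spin":0},{"delta_pos":[0.208,-0.002,0.03],"spin":0},{"delta_pos":[0.208,-0.002,0.06],"spin":0},{"delta_pos":[0.208,-0.002,0.068],"spin":0},{"delta_pos":[0.208,-0.002,0.068],"spin":0}]' 1;  python3 go.py r -.06 .15 .155; python3 pic.py scene m1 280 140 180 150 4
```

```text
t: 26.3
tool_pos: [0.4391, 0.2186, 0.149]
orientation: [-2.043, -2.374, 0.009]
force: [0.0, -0.3, 0.3]
opening: 0.0003
t 26.3 tcp [0.4391 0.2186 0.149 ] rig [-0.0642  0.1501  0.149 ] jaw 0.15 tilt -0.99994 F [ 0.  -0.3  0.3] op 0.0003 q [ 0.35 -0.12  1.86  0.01  1.4   0.2 ]
delta [-0.0001  0.0041 -0.006 ] spin -0.0
```

View pics/m1.png

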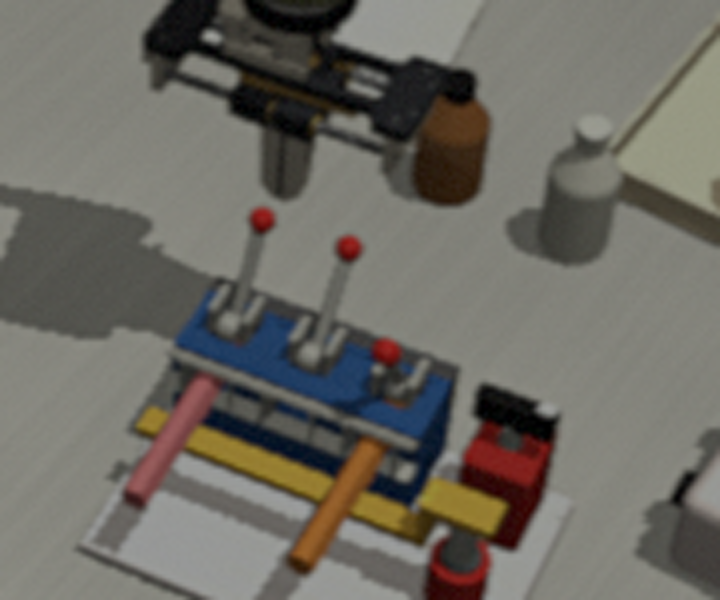

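```bash
python3 -m pendant '[{"delta_pos":[0,0.004,-0.006],"spin":0},{"delta_pos":[-0.01,0.004,-0.006],"spin":0},{"delta_pos":[-0.02,0.004,-0.006],"spin":0},{"delta_pos":[-0.03,0.004,-0.006],"spin":0},{"delta_pos":[-0.04,0.004,-0.006],"spin":0},{"delta_pos":[-0.05,0.004,-0.006],"spin":0},{"delta_pos":[-0.06,0.004,-0.006],"spin":0},{"delta_pos":[-0.07,0.004,-0.006],"spin":0}]';  python3 go.py r -.06 .05 .153;python3 -m pendant '[{"delta_pos":[-0.007,0,0.002],"spin":0},{"delta_pos":[-0.014,0,0.003],"spin":0},{"delta_pos":[-0.02,0,0.004],"spin":0},{"delta_pos":[-0.026,0,0.004],"spin":0}]';  python3 go.py r -.06 .05 .153
```

```text
t: 27.15
tool_pos: [0.4548, 0.1495, 0.1566]
orientation: [-2.044, -2.375, 0.004]
force: [-0.2, 2.2, 1.7]
opening: 0.0003
t 27.15 tcp [0.4548 0.1495 0.1566] rig [-0.059   0.0794  0.1566] jaw 0.15 tilt -0.99997 F [-0.2  2.2  1.7] op 0.0003 q [ 0.21 -0.16  1.89  0.    1.42  0.06]
delta [-0.0294 -0.001   0.0035] spin -0.0
t: 27.55
tool_pos: [0.4581, 0.1245, 0.1517]
orientation: [-2.042, -2.374, 0.003]
force: [-1.4, 17.1, 1.6]
opening: 0.0001
t 27.55 tcp [0.4581 0.1245 0.1517] rig [-0.0594  0.0542  0.1517] jaw 0.15 tilt -0.99994 F [-1.4 17.1  1.6] op 0.0001 q [ 0.15 -0.16  1.9   0.01  1.41  0.  ]
delta [-0.0042 -0.0006 -0.0014] spin -0.0
```

```bash
python3 -m pendant '[{"delta_pos":[-0.003,0,0],"spin":0},{"delta_pos":[-0.006,0,0],"spin":0},{"delta_pos":[-0.006,0,0],"spin":0}]';  python3 go.py r -.06 .05 .153; python3 -m pendant '[{"delta_pos":[0.02,0,-0.01],"spin":0},{"delta_pos":[0.03,0,-0.05],"spin":0},{"delta_pos":[0.03,0,-0.08],"spin":0},{"delta_pos":[0.03,0,-0.1],"spin":0},{"delta_pos":[0.03,0,-0.1],"spin":0}]';python3 - <<'E'
from bars import *
d=cam("scene");print([(np.round(p,1).tolist(),int(a)) for p,a in balls(d)])
for a in(1.0,1.05,1.1,1.15,1.2):
    al=.7-a; print(a,np.round(proj(d,toworld(np.array([[-.06,.065+.07*np.sin(al),.1065+.07*np.cos(al)]])))[0],1))
E
python3 pic.py scene m2 280 140 180 150 4; python3 go.py r .142 .062 .2
```

```text
t: 27.85
tool_pos: [0.4584, 0.1235, 0.1518]
orientation: [-2.035, -2.37, -0.008]
force: [-3.0, 27.5, 3.1]
opening: 0.0009
t 27.85 tcp [0.4584 0.1235 0.1518] rig [-0.0593  0.0531  0.1518] jaw 0.152 tilt -0.99983 F [-3.  27.5  3.1] op 0.0009 q [ 0.14 -0.17  1.9   0.02  1.41 -0.01]
delta [-0.0031 -0.0007 -0.0013] spin 0.002
t: 28.35
tool_pos: [0.4565, 0.1514, 0.2553]
orientation: [-2.038, -2.373, -0.013]
force: [0.2, 0.1, -0.2]
opening: 0.0004
[([367.0, 201.2], 20), ([333.9, 211.0], 22), ([376.2, 227.0], 25), ([406.0, 254.9], 133), ([395.7, 282.7], 44)]
1.0 [336.  206.9]
1.05 [335.5 208. ]
1.1 [334.9 209.1]
1.15 [334.3 210.3]
1.2 [333.8 211.5]
t 28.45 tcp [0.4548 0.1511 0.2515] rig [-0.0587  0.081   0.2515] jaw 0.151 tilt -0.99984 F [ 0.3 -0.3 -0.6] op 0.0002 q [ 0.2  -0.21  1.76  0.02  1.6   0.05]
delta [-0.0201  0.2011  0.0496] spin 0.001
```

View pics/m2.png

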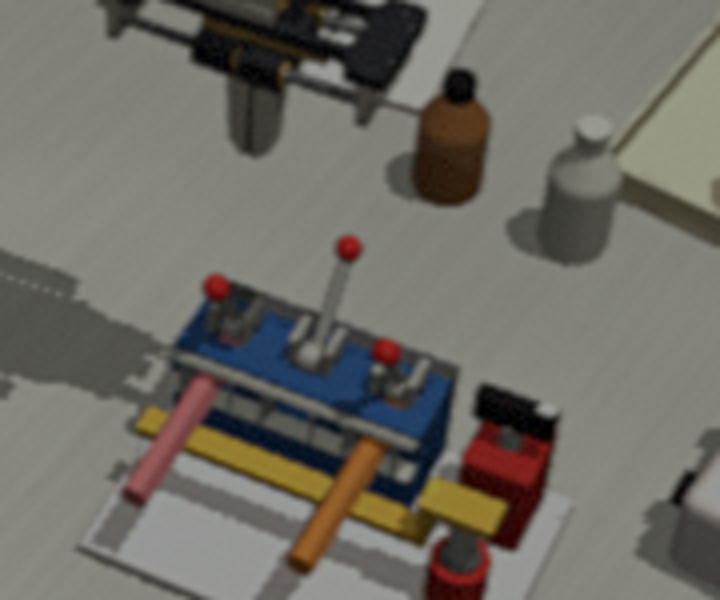

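```bash
python3 -m pendant '[{"delta_pos":[-0.005,0.05,0],"spin":0.15},{"delta_pos":[-0.01,0.1,0],"spin":0.3},{"delta_pos":[-0.015,0.15,0],"spin":0.45},{"delta_pos":[-0.02,0.2,0],"spin":0.6},{"delta_pos":[-0.02,0.201,0],"spin":0.75},{"delta_pos":[-0.02,0.201,0],"spin":0.9},{"delta_pos":[-0.02,0.201,0],"spin":1.05},{"delta_pos":[-0.02,0.201,0],"spin":1.2},{"delta_pos":[-0.02,0.201,0.02],"spin":1.35},{"delta_pos":[-0.02,0.201,0.04],"spin":1.5}]' 0.14 20; python3 go.py r .142 .062 .16 -1.571;python3 pic.py scene v1 300 160 180 150 4;python3 pic.py top v1t 200 130 180 150 4
```

```text
t: 29.45
tool_pos: [0.6556, 0.1616, 0.207]
orientation: [-3.108, -0.337, 0.017]
force: [0.3, 0.1, -1.0]
opening: 0.0399
t 29.45 tcp [0.6556 0.1616 0.207 ] rig [0.1413 0.0614 0.207 ] jaw -1.355 tilt -0.99983 F [ 0.3  0.1 -1. ] op 0.0399 q [0.16 0.35 1.26 0.02 1.55 1.51]
delta [0.0011 0.0002 0.047 ] spin 0.066
```

View pics/v1.png

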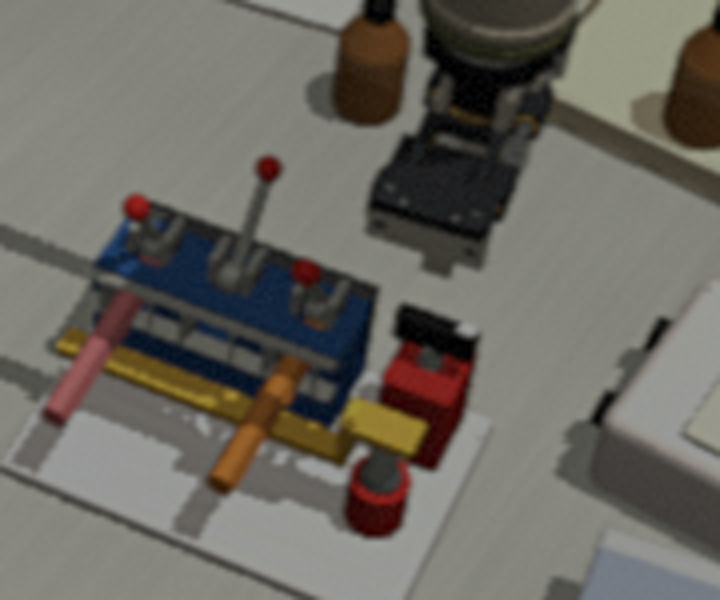

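View pics/v1t.png

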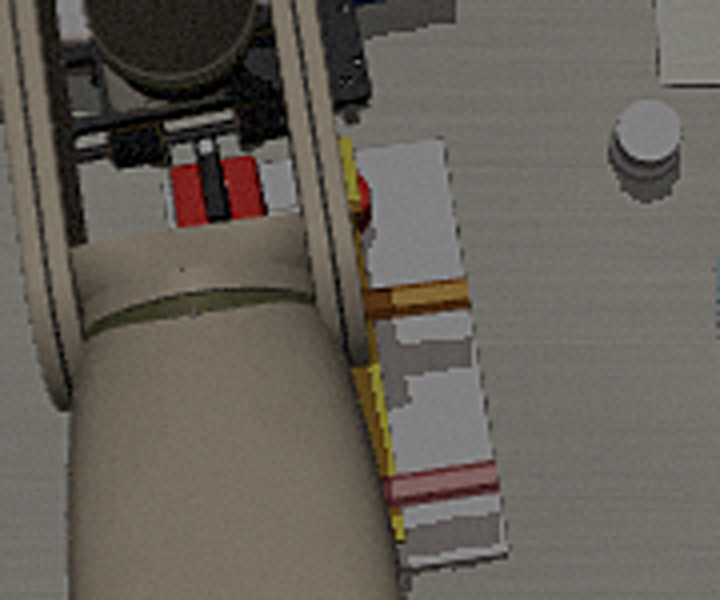

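```bash
python3 prof.py -.06|tail -1;python3 prof.py .06|tail -1; python3 -m pendant '[{"delta_pos":[0.001,0,0.02],"spin":0.066},{"delta_pos":[0.001,0,0.04],"spin":0.066},{"delta_pos":[0.001,0,0.047],"spin":0.066},{"delta_pos":[0.001,0,0.047],"spin":0.066}]'; python3 go.py r .142 .062 .111 -1.571
```

```text
top [(-94.5, 7), (-93.0, 7), (-91.5, 8), (-90.0, 7), (-88.5, 6), (-87.0, 8), (-85.5, 17), (-84.0, 31), (-82.5, 36), (-81.0, 34), (-79.5, 33)]
top [(-94.5, 8), (-93.0, 7), (-91.5, 6), (-90.0, 5), (-88.5, 5), (-87.0, 9), (-85.5, 41), (-84.0, 71), (-82.5, 78), (-81.0, 77), (-79.5, 75)]
t: 30.15
tool_pos: [0.6563, 0.1629, 0.1624]
orientation: [-3.116, -0.252, 0.016]
force: [0.1, 0.0, -0.5]
opening: 0.0398
t 30.15 tcp [0.6563 0.1629 0.1624] rig [0.1423 0.0626 0.1624] jaw -1.409 tilt -0.99983 F [ 0.1  0.  -0.5] op 0.0398 q [0.16 0.37 1.31 0.02 1.47 1.57]
delta [0.0002 0.0014 0.0514] spin 0.012
```

Both bar rears at −85.5. Descend over the handle.

```bash
python3 -m pendant '[{"delta_pos":[0,0.001,0.02],"spin":0.012},{"delta_pos":[0,0.001,0.035],"spin":0.012},{"delta_pos":[0,0.001,0.048],"spin":0.012},{"delta_pos":[0,0.001,0.05],"spin":0.012},{"delta_pos":[0,0.001,0.05],"spin":0.012}]'; python3 go.py r .142 .062 .112 -1.571;python3 pic.py scene v2 300 160 180 150 4;python3 pic.py top v2t 200 130 180 150 4
```

```text
t: 30.65
tool_pos: [0.6556, 0.1626, 0.112]
orientation: [-3.118, -0.234, 0.018]
force: [-0.8, 0.5, 0.3]
opening: 0.0398
t 30.65 tcp [0.6556 0.1626 0.112 ] rig [0.1415 0.0624 0.112 ] jaw -1.421 tilt -0.99982 F [-0.8  0.5  0.3] op 0.0398 q [0.16 0.41 1.36 0.02 1.39 1.58]
delta [ 0.0005  0.0004 -0.    ] spin 0.0
```

View pics/v2.png

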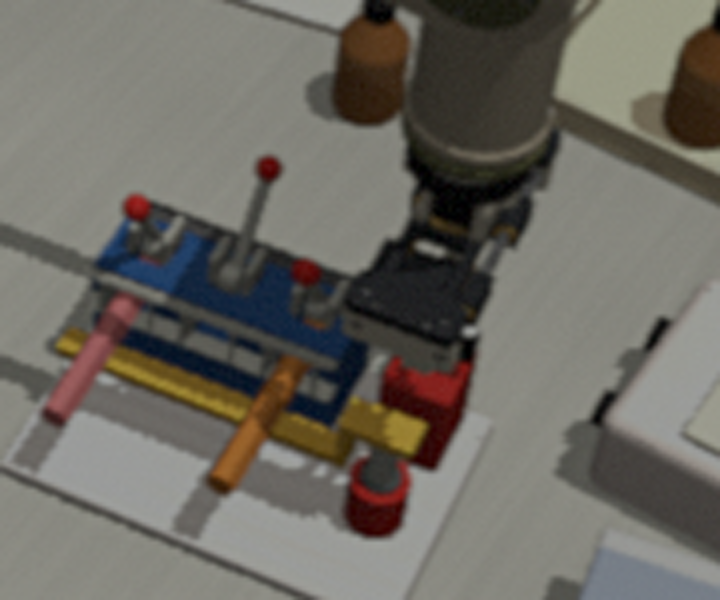

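View pics/v2t.png

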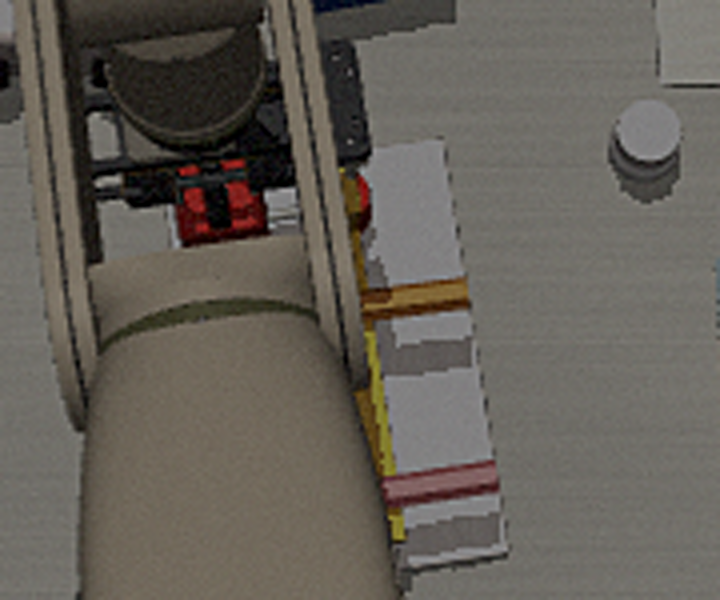

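```bash
python3 -m pendant '[{"delta_pos":[0,0,0],"spin":0},{"delta_pos":[0,0,0],"spin":0},{"delta_pos":[0,0,0],"spin":0},{"delta_pos":[0,0,0],"spin":0},{"delta_pos":[0,0,0],"spin":0}]' 1 30; python3 go.py r .142 .062 .112 -1.571
```

```text
t: 31.25
tool_pos: [0.6564, 0.1639, 0.1137]
orientation: [-3.116, -0.235, 0.014]
force: [-1.3, 6.1, 2.2]
opening: 0.0137
t 31.25 tcp [0.6564 0.1639 0.1137] rig [0.1425 0.0635 0.1137] jaw -1.42 tilt -0.99982 F [-1.3  6.1  2.2] op 0.0137 q [0.16 0.4  1.36 0.02 1.39 1.58]
delta [-0.0005  0.0015  0.0017] spin 0.001
```

```bash
python3 -m pendant '[{"delta_pos":[0,0,0],"spin":-0.1},{"delta_pos":[0,0,0],"spin":-0.2},{"delta_pos":[0,0,0],"spin":-0.3},{"delta_pos":[0,0,0],"spin":-0.4},{"delta_pos":[0,0,0],"spin":-0.5},{"delta_pos":[0,0,0],"spin":-0.6},{"delta_pos":[0,0,0],"spin":-0.7},{"delta_pos":[0,0,0],"spin":-0.8},{"delta_pos":[0,0,0],"spin":-0.8},{"delta_pos":[0,0,0],"spin":-0.8}]'; python3 go.py r .142 .062 .112 -1.571
```

```text
t: 32.25
tool_pos: [0.6567, 0.1637, 0.1139]
orientation: [-2.779, -1.425, 0.002]
force: [1.9, -0.3, 0.4]
opening: 0.0141
t 32.25 tcp [0.6567 0.1637 0.1139] rig [0.1428 0.0633 0.1139] jaw -0.623 tilt -0.99983 F [ 1.9 -0.3  0.4] op 0.0141 q [0.16 0.4  1.36 0.02 1.39 0.78]
delta [-0.0015  0.0004  0.0019] spin 0.798
```

Valve at about 0.8. Wait for the rest to sink (about 5 s).

```bash
R='[{"delta_pos":[0,0,0],"spin":0},{"delta_pos":[0,0,0],"spin":0},{"delta_pos":[0,0,0],"spin":0},{"delta_pos":[0,0,0],"spin":0},{"delta_pos":[0,0,0],"spin":0},{"delta_pos":[0,0,0],"spin":0},{"delta_pos":[0,0,0],"spin":0},{"delta_pos":[0,0,0],"spin":0},{"delta_pos":[0,0,0],"spin":0},{"delta_pos":[0,0,0],"spin":0}]'; true; python3 -m pendant '[{"delta_pos":[0,0,0],"spin":0},{"delta_pos":[0,0,0],"spin":0},{"delta_pos":[0,0,0],"spin":0},{"delta_pos":[0,0,0],"spin":0},{"delta_pos":[0,0,0],"spin":0},{"delta_pos":[0,0,0],"spin":0},{"delta_pos":[0,0,0],"spin":0},{"delta_pos":[0,0,0],"spin":0},{"delta_pos":[0,0,0],"spin":0},{"delta_pos":[0,0,0],"spin":0}]'; python3 go.py r .142 .062 .112 -1.571; python3 pic.py scene s1 300 160 180 150 4
```

```text
t: 33.25
tool_pos: [0.6567, 0.1637, 0.1139]
orientation: [-2.779, -1.425, 0.002]
force: [1.7, 0.6, -0.5]
opening: 0.0134
t 33.25 tcp [0.6567 0.1637 0.1139] rig [0.1427 0.0633 0.1139] jaw -0.623 tilt -0.99983 F [ 1.7  0.6 -0.5] op 0.0134 q [0.16 0.4  1.36 0.02 1.39 0.78]
delta [-0.0015  0.0004  0.0019] spin 0.798
```

View pics/s1.png

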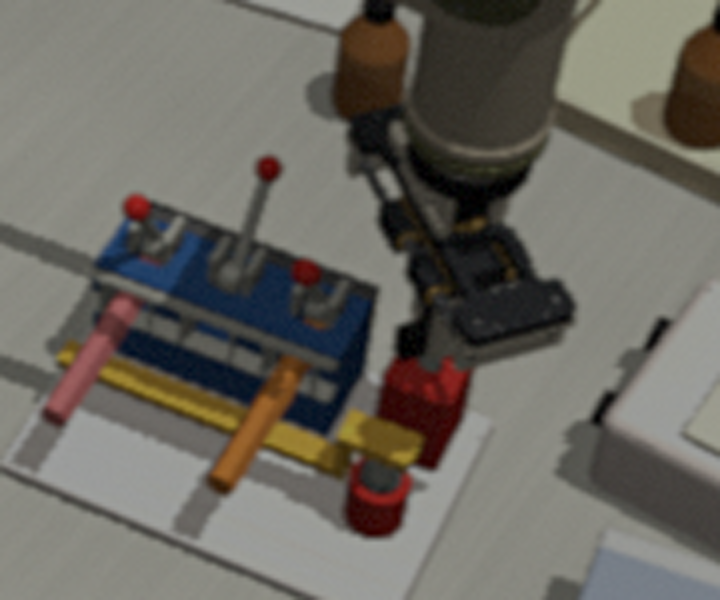

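The rest is sinking and the bars stay level.

```bash
python3 -m pendant '[{"delta_pos":[0,0,0],"spin":0},{"delta_pos":[0,0,0],"spin":0},{"delta_pos":[0,0,0],"spin":0},{"delta_pos":[0,0,0],"spin":0},{"delta_pos":[0,0,0],"spin":0},{"delta_pos":[0,0,0],"spin":0},{"delta_pos":[0,0,0],"spin":0},{"delta_pos":[0,0,0],"spin":0},{"delta_pos":[0,0,0],"spin":0},{"delta_pos":[0,0,0],"spin":0}]';python3 -m pendant '[{"delta_pos":[0,0,0],"spin":0},{"delta_pos":[0,0,0],"spin":0},{"delta_pos":[0,0,0],"spin":0},{"delta_pos":[0,0,0],"spin":0},{"delta_pos":[0,0,0],"spin":0},{"delta_pos":[0,0,0],"spin":0},{"delta_pos":[0,0,0],"spin":0},{"delta_pos":[0,0,0],"spin":0},{"delta_pos":[0,0,0],"spin":0},{"delta_pos":[0,0,0],"spin":0}]';python3 -m pendant '[{"delta_pos":[0,0,0],"spin":0},{"delta_pos":[0,0,0],"spin":0},{"delta_pos":[0,0,0],"spin":0},{"delta_pos":[0,0,0],"spin":0},{"delta_pos":[0,0,0],"spin":0},{"delta_pos":[0,0,0],"spin":0},{"delta_pos":[0,0,0],"spin":0},{"delta_pos":[0,0,0],"spin":0},{"delta_pos":[0,0,0],"spin":0},{"delta_pos":[0,0,0],"spin":0}]';python3 -m pendant '[{"delta_pos":[0,0,0],"spin":0},{"delta_pos":[0,0,0],"spin":0},{"delta_pos":[0,0,0],"spin":0},{"delta_pos":[0,0,0],"spin":0},{"delta_pos":[0,0,0],"spin":0},{"delta_pos":[0,0,0],"spin":0},{"delta_pos":[0,0,0],"spin":0},{"delta_pos":[0,0,0],"spin":0},{"delta_pos":[0,0,0],"spin":0},{"delta_pos":[0,0,0],"spin":0}]' | head -1;python3 -m pendant '[{"delta_pos":[0,0,0],"spin":0},{"delta_pos":[0,0,0],"spin":0},{"delta_pos":[0,0,0],"spin":0},{"delta_pos":[0,0,0],"spin":0},{"delta_pos":[0,0,0],"spin":0},{"delta_pos":[0,0,0],"spin":0},{"delta_pos":[0,0,0],"spin":0},{"delta_pos":[0,0,0],"spin":0},{"delta_pos":[0,0,0],"spin":0},{"delta_pos":[0,0,0],"spin":0}]' | head -1; python3 go.py r .142 .062 .112 -1.571; cat > rest.py <<'E'
from fit import *
# average yellow centre in scene over x -.03...03 -> implied height if y centre is -.014
d=cam("scene")
im=d["color"].astype(int);b,g,r=im[...,0],im[...,1],im[...,2]
m=(r>60)&(g>0.6*r)&(b<0.5*r)&(g>.68*r)
v,u=np.nonzero(m)
for z in(.071,.051,.041,.035,.031,.027):
    P=torig(back(d,np.c_[u,v],z));k=(np.abs(P[:,0])<.035)&(np.abs(P[:,1]+.014)<.05);print(z,k.sum(),np.round(P[k][:,1].max(),4),np.round(P[k][:,1].min(),4))
E
python3 rest.py; python3 pic.py scene s2 300 160 180 150 4
```

```text
t: 34.3
tool_pos: [0.6567, 0.1637, 0.1138]
orientation: [-2.779, -1.425, 0.002]
force: [1.1, 0.8, 0.2]
opening: 0.0141
t: 35.3
tool_pos: [0.6567, 0.1637, 0.1139]
orientation: [-2.779, -1.425, 0.002]
force: [1.0, 0.1, 0.5]
opening: 0.0139
t: 36.3
tool_pos: [0.6567, 0.1637, 0.1139]
orientation: [-2.779, -1.425, 0.002]
force: [1.2, 0.9, -0.6]
opening: 0.014
t: 37.3
t: 38.3
t 38.3 tcp [0.6567 0.1637 0.1138] rig [0.1427 0.0633 0.1138] jaw -0.623 tilt -0.99983 F [ 1.2  0.8 -0.7] op 0.0138 q [0.16 0.4  1.36 0.02 1.39 0.78]
delta [-0.0014  0.0004  0.0018] spin 0.798
0.071 171 -0.0356 -0.0558
0.051 167 -0.0213 -0.0419
0.041 166 -0.0142 -0.0349
0.035 164 -0.0099 -0.0307
0.031 164 -0.0071 -0.028
0.027 163 -0.0042 -0.0252
```

View pics/s2.png

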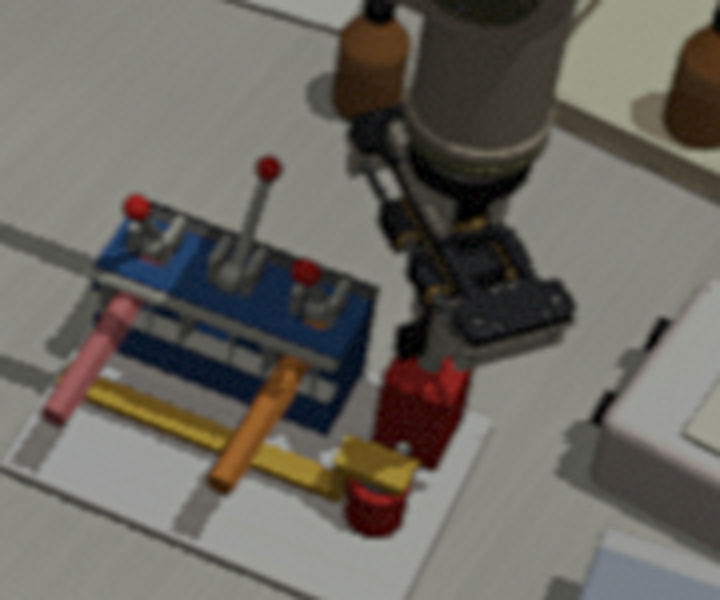

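```bash
python3 -m pendant '[{"delta_pos":[0,0,0],"spin":0},{"delta_pos":[0,0,0],"spin":0},{"delta_pos":[0,0,0],"spin":0},{"delta_pos":[0,0,0],"spin":0},{"delta_pos":[0,0,0],"spin":0},{"delta_pos":[0,0,0],"spin":0},{"delta_pos":[0,0,0],"spin":0},{"delta_pos":[0,0,0],"spin":0},{"delta_pos":[0,0,0],"spin":0},{"delta_pos":[0,0,0],"spin":0}]' | head -1; python3 rest.py | tail -2;  python3 -m pendant '[{"delta_pos":[0,0,0],"spin":0.1},{"delta_pos":[0,0,0],"spin":0.2},{"delta_pos":[0,0,0],"spin":0.3},{"delta_pos":[0,0,0],"spin":0.4},{"delta_pos":[0,0,0],"spin":0.5},{"delta_pos":[0,0,0],"spin":0.6},{"delta_pos":[0,0,0],"spin":0.7},{"delta_pos":[0,0,0],"spin":0.8},{"delta_pos":[0,0,0],"spin":0.83},{"delta_pos":[0,0,0],"spin":0.83}]';python3 go.py r .142 .062 .112 -1.571
```

```text
t: 39.4
0.031 164 -0.0071 -0.028
0.027 163 -0.0042 -0.0252
t: 40.45
tool_pos: [0.6565, 0.1639, 0.1138]
orientation: [-3.119, -0.186, 0.014]
force: [-0.5, 2.3, 0.5]
opening: 0.0138
t 40.45 tcp [0.6565 0.1639 0.1138] rig [0.1426 0.0636 0.1138] jaw -1.452 tilt -0.99982 F [-0.5  2.3  0.5] op 0.0138 q [0.16 0.4  1.36 0.02 1.39 1.61]
delta [-0.0005  0.0016  0.0018] spin -0.031
```

Shut (slightly past the start angle). Release and withdraw.

```bash
python3 -m pendant '[{"delta_pos":[0,0,0],"spin":0},{"delta_pos":[0,0,0],"spin":0},{"delta_pos":[0,0,0],"spin":0},{"delta_pos":[0,0,0],"spin":0},{"delta_pos":[0,0,0],"spin":0}]' 0.14; python3 -m pendant '[{"delta_pos":[0,0,-0.03],"spin":0},{"delta_pos":[0,0,-0.07],"spin":0},{"delta_pos":[0,0,-0.11],"spin":0},{"delta_pos":[0,0,-0.14],"spin":0},{"delta_pos":[0.03,0,-0.16],"spin":0},{"delta_pos":[0.07,0,-0.16],"spin":0},{"delta_pos":[0.07,0,-0.16],"spin":0}]'; python3 go.py r .142 .062 .112 -1.571; python3 pic.py scene f1 290 150 180 150 4;python3 pic.py top f1t 200 130 180 150 4; python3 prof.py -.06|tail -1;python3 prof.py .06|tail -1;python3 -c "
from fit import *
print([(np.round(p,1).tolist(),int(a)) for p,a in balls(cam('scene'))])"
```

```text
t: 40.95
tool_pos: [0.6565, 0.1639, 0.1138]
orientation: [-3.119, -0.186, 0.014]
force: [-0.5, -1.1, -0.5]
opening: 0.0397
t: 41.65
tool_pos: [0.7303, 0.1694, 0.2685]
orientation: [-3.12, -0.185, 0.02]
force: [-0.7, -0.5, -2.0]
opening: 0.0399
t 41.65 tcp [0.7303 0.1694 0.2685] rig [0.2163 0.0579 0.2685] jaw -1.452 tilt -0.99979 F [-0.7 -0.5 -2. ] op 0.0399 q [0.15 0.56 0.88 0.02 1.72 1.61]
delta [-0.0726  0.0009  0.1574] spin -0.031
top [(-94.5, 7), (-93.0, 8), (-91.5, 9), (-90.0, 8), (-88.5, 6), (-87.0, 8), (-85.5, 17), (-84.0, 31), (-82.5, 35), (-81.0, 33), (-79.5, 33)]
top [(-94.5, 7), (-93.0, 7), (-91.5, 7), (-90.0, 5), (-88.5, 4), (-87.0, 9), (-85.5, 42), (-84.0, 72), (-82.5, 77), (-81.0, 75), (-79.5, 75)]
[([333.9, 211.0], 22), ([411.1, 256.1], 59), ([403.6, 254.5], 17), ([395.0, 284.5], 10)]
```

View pics/f1.png

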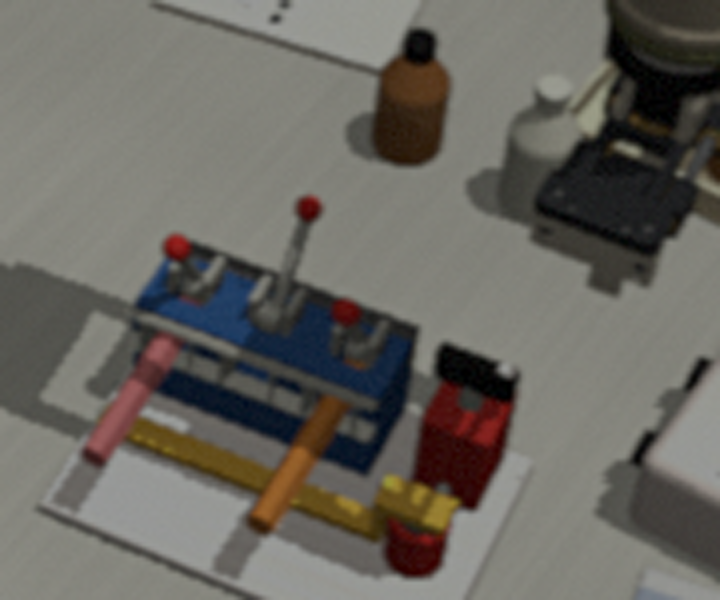

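View pics/f1t.png

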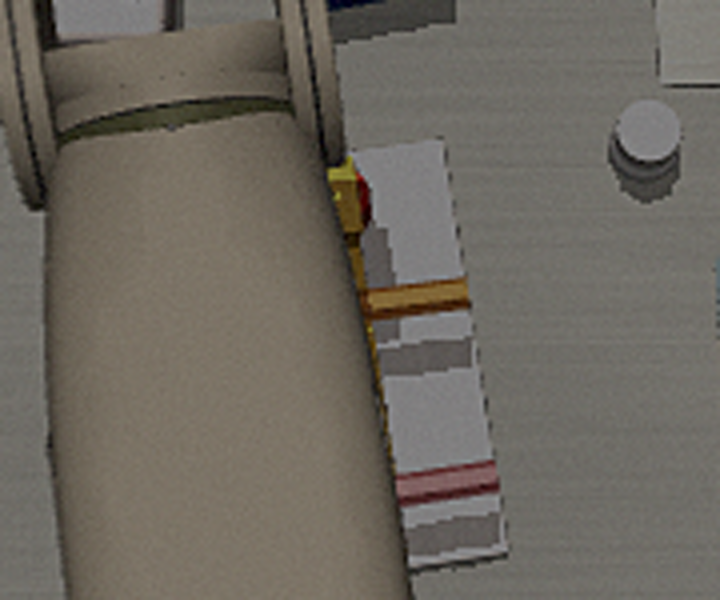

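```bash
python3 -m pendant '[{"delta_pos":[0,0,0],"spin":0},{"delta_pos":[0,0,0],"spin":0},{"delta_pos":[0,0,0],"spin":0},{"delta_pos":[0,0,0],"spin":0},{"delta_pos":[0,0,0],"spin":0}]'; python3 -c "
from plant import robot
print(robot.close_job())"
```

```text
t: 42.5
tool_pos: [0.7269, 0.1697, 0.275]
orientation: [-3.119, -0.187, 0.011]
force: [-0.2, 0.0, -0.2]
opening: 0.0397
the job is handed in; nothing more can be done
None
```

The droop test is set up and handed in at about 42.5 s. Only two test bars were on the mat. The amber bar went into station 3 and the rose bar into station 1, each pushed onto its depth stop and clamped. I then opened the valve about 0.80 rad until the rest had sunk fully, and turned it shut again.

**Last checks**
- **Bars:** both rear ends measured about 85 mm from the rig origin, as expected for a bar that is home. In the pictures both stick out level with the rest down.
- **Levers:** 1 and 3 measured about 1.18 rad after closing. In the last picture lever 3's ball was in shadow and not re-measured, but it looks unmoved.
- **Rest:** its top is at about 30 mm, down roughly 41 mm, and it did not move over a further second.
- **Valve:** the handle was turned back 0.83 rad and lies along rig x.
- **Bystanders:** the nearby bottles and jars looked unmoved, though I did not re-measure them.

**Irregularities**
- The amber bar slipped about 13 mm in the grip while being fed, so I pushed on until the stop force reached about 18 N.
- The rose bar was knocked about 2.5 cm on the mat, so I found its position again before gripping.
- My first grip on the rose bar was too close to the fingertips, so I put it down and regripped it lower.

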